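# Sort spice tins by length on a sloping rack and close the keeper

### The job

Sort the four red spice tins by length on the sloping wooden rack: the two long tins in the left-hand pair of lanes and the two short ones in the right-hand pair (left and right as the robot sees it), one tin to a lane, laid in along the lane and not dropped. Then slide the green keeper bar down the slope (it has a grip tab) until it presses on the tins and holds all four home against the foot of the rack, without squeezing them hard, and let go. Leave the lunchbox, tumbler, saucer and ladle rest alone.

Things in the scene. Friction and masses are not known exactly. Their poses are not given: they have to be found in the camera images.
- long_a: First long spice tin: closed square red box with a white lid at its +x end, 92 mm long (own x axis), 30 x 30 mm in section. Origin at the centre of the box; lies flat on the counter at the start (origin 15 mm up).
- long_b: Second long spice tin: closed square red box with a white lid at its +x end, 92 mm long (own x axis), 30 x 30 mm in section. Origin at the centre of the box; lies flat on the counter at the start (origin 15 mm up).
- short_a: First short spice tin: closed square red box with a white lid at its +x end, 72 mm long (own x axis), 30 x 30 mm in section. Origin at the centre of the box; lies flat on the counter at the start (origin 15 mm up).
- short_b: Second short spice tin: closed square red box with a white lid at its +x end, 72 mm long (own x axis), 30 x 30 mm in section. Origin at the centre of the box; lies flat on the counter at the start (origin 15 mm up).
- deck: Deck of the fixed wooden rack, sloping 25 degrees. Origin: on the lane floors, mid-width, at the inner face of the foot wall (20 mm high), 35 mm above the counter. x points up the slope (away from the robot), y left along the foot, z square to the deck. Four lanes run along x, 35 mm wide between ribs 4 mm high; a tin at home has its centre at half its length in x, 15 mm in z.
- left_pair (a point): Point on the deck at the foot wall, midway between the two left lanes (for long tins): deck y = +58 mm. The lanes' middle lines lie 29 mm either side of it in deck y (+29 and +87 mm).
- right_pair (a point): Point on the deck at the foot wall, midway between the two right lanes (for short tins): deck y = -58 mm. The lanes' middle lines lie 29 mm either side of it (-29 and -87 mm).
- keeper (a joint): Slide of the green keeper bar (240 mm across the deck, 20 along the slope, top 26 mm above the lane floors): 0 = fully up the slope, grows (m) towards the foot, end stop 0.048; 0.040 when it bears on four tins sorted and home. Starts at 0 to 0.008; 1.5 N friction holds it. Its stepped lower face is at deck x = 132 mm (left pair) and 112 mm (right pair) at joint 0.
- keeper_tab (a point): Centre of the top of the keeper's green grip tab, which stands square to the deck at mid-width (deck y = 0): 24 mm across (deck y), 16 mm along the slope, 36 mm tall from the bar's top to this point, which is 62 mm above the lane floor. At deck x = 142 mm at joint 0; moves with the keeper.
- lunchbox: Pink plastic lunchbox, 104 x 174 x 59 mm high; origin under its centre. Bystander.
- tumbler: Clear acrylic tumbler, 72 mm across, 110 mm high; origin under its centre. Bystander.
- saucer: Blue ceramic saucer, 140 mm across, 20 mm high; origin under its centre. Bystander.
- ladle_rest: Stainless ladle rest: dish 96 mm across, 18 mm high, with a flat tail 142 mm out to its -y side; origin under the dish's centre. Bystander.

How it is judged:
By the outcome, as a careful person would: the job done as asked, in the order asked, and still so for the second after the job is handed in, with the robot touching nothing.
It also fails if it takes over 72 s, if anything falls off the work surface, if the arm or the gripper's body presses on something with over 40 N, if the wrist force passes 120 N, or if a joint passes its speed limit or range.

### The arm

A 7-joint arm with a two-finger parallel gripper is mounted at the origin on the work surface. World frame = base frame: x ahead of the robot, y to its left, z up, the work surface at z = 0. Lengths are in m, angles in rad, forces in N, time in s.
With the tool pointing down it reaches from about 0.425 to 0.925 m from the base axis. Payload 6.8 kg.
Tool frame: the origin (TCP) lies at the very end of the fingers, on their centre line; the grasp point (between the pads) lies 19 mm behind it (r.tcp_to_grasp is the distance from the TCP to the grasp point, in m); z points along the fingers, y is the line along which they close (so a half turn about z gives the same grasp; the last joint's range is limited). The gripper opens to 85 mm and grips with 20 to 120 N. Pads are 22 mm wide; open, the fingers measure 114 mm over their backs; the gripper's body (76 mm by 85 mm) begins 54 mm behind the grasp point. The pads swing forward as they close: fully open they stand 13 mm farther back than shut.
Start: joints at [1.123, 0.477, 0.022, 1.555, -0.011, 1.109, -0.083], TCP at [0.225, -0.636, 0.231] pointing down, gripper open.
Joint ranges: [-2.96, 2.96], [-0.34, 2.1], [-1.41, 1.46], [0.24, 2.44], [-1.37, 4.51], [0.17, 1.92], [-2.96, 2.96]. Speed limits (rad/s): [2.39, 2.39, 3.14, 3.14, 3.14, 3.14, 3.14].

### API

Orientations are given as a rotation vector (axis times angle).
In Python, from bench import r gives the robot as it stands.
- The arm moves only by the tool step_arm, never from a script. Its argument "moves" is a list of rows, each a list of 7 numbers: the shift along the tool's x, y, z in mm, then the turn, a rotation vector about the tool's x, y, z in rad, then the finger opening in mm, from 0 to 85.4. A call has 1 to 8 rows; each row is the pose to reach, as a shift and turn from the pose commanded when the call began, along the tool's axes at that moment; what a row does not reach only later rows make up. A row lasts 1/10 s, in which the tool goes at most 50 mm and 8.59 degrees, less where a joint would pass 70% of its speed; a pose out of reach is approached as far as the arm can. A call with a gripper value outside its range is refused whole. The fingers move at their own pace and stop on an object; "grip_force" is the grip in N (left out, the last holds). Time passes only in rows, so rows that repeat a pose let the fingers close. It gives the time, the measured TCP pose, the force, the opening and the grip force at its end, in the units of the state.
- r.get_obs(): the state, without advancing time (a new reading comes with each control period).
- r.grab_frame(name): name is "scene" or "top" or "wrist"; returns a dict with "image" (420x560x3 uint8, red, green, blue), "depth" (420x560 float32, m along the optical axis (not along the pixel's ray), 0 where there is no reading), "mtx" (3x3 intrinsics, pixels), "rvec" (rotation vector, rad) and "tvec" (3), from world to camera coordinates, as OpenCV has them. Camera axes: x right, y down, z forward; pixel columns grow to the right and rows downward; lengths in m; the calibration is good to about 2 mm. A picture is of the moment at which its call begins.
- r.hand_in(): hands the job in; it is judged then, once.
The state is a dict: "clock": time; "joints": joint angles; "qvel": joint speeds; "tau": joint torques, N m; "tcp_pos": TCP position; "orientation": TCP orientation; "contact_force": force on the tool from outside, world axes, zero at the start; "moment": the same for the moment, N m; "grip_width": finger opening in m; "gripper_force": force on a finger pad.
Only numpy, scipy, OpenCV 4.12 (cv2) and the standard library are available. Lean on these libraries where they do the work, as an engineer would, in place of code of your own. Each camera call takes 0.05 s, during which the arm holds its last target. There are 200 camera calls.

## Working session

There is one attempt and no reset: what is moved stays moved. The work goes in short steps, Python scripts to look and compute and a tool call to move; the robot and the scene stay as the last step left them, time stands still between calls to the robot, and variables do not carry over. Pictures are saved under pics/ and viewed, at most 10 in all, crops included, and the job is handed in when it is done.

Besides the shell and the picture viewer there is one more tool, called after "Call:" as a command line: name --pt "numbers of a row" for each row, then --argument value for the rest. step_arm: Moves the arm, as the interface text tells. Its arguments: {"type":"object","properties":{"moves":{"type":"array","items":{"type":"array","items":{"type":"number"}}},"grip_force":{"type":"number"}},"required":["moves"]}

```bash
ls; mkdir -p pics; python3 - <<'E'
from bench import r
import cv2,pickle
o=r.get_obs();print(o)
d={}
for n in("scene","top"):
    f=r.grab_frame(n);d[n]=f;cv2.imwrite(f"pics/{n}0.png",f["image"][:,:,::-1]);print(n,f["mtx"],f["rvec"],f["tvec"])
pickle.dump(d,open("f0.pkl","wb"))
E
```

```text
pics
{'clock': 0.0, 'joints': array([ 1.12286419,  0.47780903,  0.02234751,  1.5564562 , -0.01148952,
        1.10931938, -0.08309821]), 'qvel': array([-0.00036976,  0.00055364,  0.00078958,  0.00078347,  0.00207047,
       -0.00015352,  0.00184877]), 'tau': array([-2.35485422e-04, -5.96464634e+01,  1.60795894e+00, -2.81197482e+01,
        1.24541923e-02,  9.36855358e-03, -8.62024223e-06]), 'tcp_pos': array([ 0.22477398, -0.63583769,  0.2303179 ]), 'orientation': array([-3.09456585e+00, -5.30969578e-01,  7.28460423e-04]), 'contact_force': array([0.1227194 , 0.64508231, 0.24196119]), 'moment': array([0.01515285, 0.02205349, 0.02404233]), 'gripper_force': 0.0, 'grip_width': 0.08513633793792293}
scene [[510.71363327   0.         285.77739927]
 [  0.         510.71363327 200.66855027]
 [  0.           0.           1.        ]] [ 1.04435297  2.40048873 -1.0550792 ] [ 0.31514724 -0.28287178  1.75885795]
top [[503.6336934    0.         280.1031467 ]
 [  0.         503.6336934  212.73110931]
 [  0.           0.           1.        ]] [ 2.15927722 -2.19567339  0.05461179] [0.14039052 0.5973457  1.36992354]
```

View pics/top0.png

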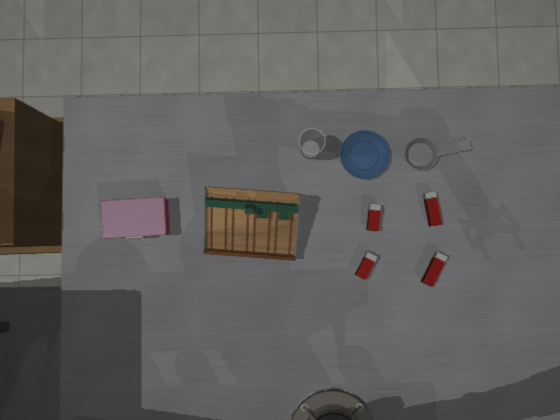

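View pics/scene0.png

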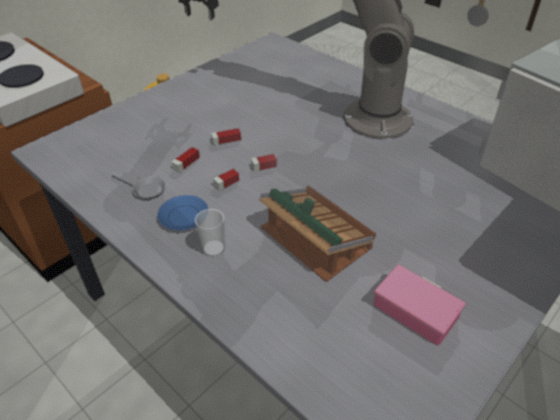

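The top view looks down with image-up = world +x. The rack is at about (251,224) with its foot at the bottom and the keeper at (250,208). The short tins are at (374,218) and (367,266), the long ones at (433,209) and (435,270). The scene view agrees.

```bash
cat > h.py <<'E'
import numpy as np,cv2
from scipy.spatial.transform import Rotation as R
np.set_printoptions(precision=4,suppress=True)
def cloud(f):
    d=f["depth"];K=f["mtx"];v,u=np.mgrid[:d.shape[0],:d.shape[1]]
    c=np.stack([(u-K[0,2])/K[0,0]*d,(v-K[1,2])/K[1,1]*d,d],-1)
    M=R.from_rotvec(np.ravel(f["rvec"])).as_matrix()
    P=(c-np.ravel(f["tvec"]))@M
    P[d<=0]=np.nan
    return P
def hsv(f): return cv2.cvtColor(f["image"],cv2.COLOR_RGB2HSV)
def redmask(f):
    h=hsv(f);return (((h[...,0]<8)|(h[...,0]>172))&(h[...,1]>150)&(h[...,2]>50))
def tins(f,zlo=.02):
    P=cloud(f);m=redmask(f).astype(np.uint8)
    n,l,s,c=cv2.connectedComponentsWithStats(m)
    out=[]
    for i in range(1,n):
        if s[i,4]<60: continue
        rc=P[l==i];rc=np.nanmedian(rc,0)
        # whole tin: points above the counter near the red blob
        q=P[(np.linalg.norm(P[...,:2]-rc[:2],axis=-1)<.075)&(P[...,2]>zlo)&(P[...,2]<.045)]
        (cx,cy),(w,h),a=cv2.minAreaRect((q[:,:2]*1000).astype(np.float32))
        if w<h: w,h,a=h,w,a+90
        v=np.array([np.cos(np.radians(a)),np.sin(np.radians(a))])
        if v@(rc[:2]-np.array([cx,cy])/1000)>0: a+=180
        out.append((cx,cy,w,h,(a+180)%360-180,np.median(q[:,2])*1000,len(q),rc))
    return out
E
python3 - <<'E'
from h import *
import pickle
d=pickle.load(open("f0.pkl","rb"))
f=d["top"];P=cloud(f)
for t in tins(f): print(np.round(t[:7],1),t[7])
print("counter",P[330,250],P[60+60,450])
# deck: wooden pixels
h=hsv(f);roi=np.zeros(h.shape[:2],bool);roi[212:248,208:296]=1
Q=P[roi];Q=Q[~np.isnan(Q).any(1)]
c=Q.mean(0);
for k in range(8):
    n=np.linalg.svd(Q-c,full_matrices=False)[2][2];n*=np.sign(n[2])
    e=(Q-c)@n;g=Q[abs(e-np.median(e))<.004];c=g.mean(0)
    n=np.linalg.svd(g-c,full_matrices=False)[2][2];n*=np.sign(n[2])
print("n",n,"tilt",np.degrees(np.arccos(n[2])),"yaw upslope",np.degrees(np.arctan2(-n[1],-n[0])),c,len(g),len(Q))
g=(h[...,0]>60)&(h[...,0]<95)&(h[...,1]>100);g[:180]=0;g[240:]=0
q=P[g];q=q[~np.isnan(q).any(1)];print("green",len(q),q.min(0),q.max(0));rr=cv2.minAreaRect((q[:,:2]*1000).astype(np.float32));print(rr)
print("top tab",q[q[:,2]>q[:,2].max()-.01].mean(0))
rk=P[(P[...,0]>.2)&(P[...,2]>.03)&(P[...,2]<.2)&(np.mgrid[:420,:560][1]>190)&(np.mgrid[:420,:560][1]<305)&(np.mgrid[:420,:560][0]>178)&(np.mgrid[:420,:560][0]<270)]
print(cv2.minAreaRect((rk[:,:2]*1000).astype(np.float32)))
E
```

```text
[ 604.7 -289.1   92.4   32.6   10.3   29.7  397. ] [ 0.5951 -0.2868  0.0293]
[ 583.6 -127.6   72.    30.9   -7.4   29.7  298. ] [ 0.5746 -0.1238  0.0294]
[ 451.8 -102.7   70.8   31.1  -28.1   29.7  300. ] [ 0.4445 -0.0967  0.0297]
[ 439.6 -287.7   91.4   31.9  -28.5   29.5  408. ] [ 0.4333 -0.2811  0.0292]
counter [0.2779 0.2191 0.0024] [ 0.8548 -0.3527  0.0019]
n [-0.4749  0.0487  0.8787] tilt 28.515642970295126 yaw upslope -5.85486816812119 [0.5496 0.2096 0.0601] 1862 3152
green 801 [0.5773 0.0876 0.1016] [0.6346 0.3208 0.1578]
((605.2628784179688, 204.9304656982422), (232.9581756591797, 38.58023452758789), 84.58881378173828)
top tab [0.5998 0.206  0.1516]
((569.0254516601562, 208.19680786132812), (250.25511169433594, 177.57972717285156), 84.75074768066406)
```

```bash
cat >> h.py <<'E'
DECK=dict(yaw=-5.3,o=np.array([.49,.215,.035]))
def deckR(yaw=None):
    return R.from_euler("ZY",[DECK["yaw"] if yaw is None else yaw,-25],degrees=True)
def deckpt(p): return DECK["o"]+deckR().apply(np.array(p))
TD=R.from_euler("x",180,degrees=True)
def down(yaw): return R.from_euler("z",yaw,degrees=True)*TD   # tool x along yaw, pointing down
def ondeck(): return deckR()*TD
def delta(o,p,Rt):
    R0=R.from_rotvec(o["orientation"])
    t=R0.inv().apply(np.array(p)-o["tcp_pos"])*1000; w=(R0.inv()*Rt).as_rotvec()
    print(np.round(t,1),np.round(w,4),"rows>=",round(max(np.linalg.norm(t)/50,np.degrees(np.linalg.norm(w))/8.59),1))
E
python3 - <<'E'
from h import *
from bench import r
o=r.get_obs()
delta(o,[.5,-.25,.33],down(0));delta(o,[.46,.22,.34],ondeck())
E
```

```text
[ 388.1 -272.3  -99.2] [-0.0016  0.0004  0.3398] rows>= 9.7
[ 507.  -728.7 -108.4] [-0.0959  0.4299  0.4251] rows>= 17.9
```

Call:
step_arm --pt "388 -272 -99 0 0 0.34 85" --pt "388 -272 -99 0 0 0.34 85" --pt "388 -272 -99 0 0 0.34 85" --pt "388 -272 -99 0 0 0.34 85" --pt "388 -272 -99 0 0 0.34 85" --pt "388 -272 -99 0 0 0.34 85" --pt "388 -272 -99 0 0 0.34 85" --pt "388 -272 -99 0 0 0.34 85"

```text
clock: 0.9
tcp_pos: [0.4529, -0.3158, 0.3133]
orientation: [-3.142, 0.0, 0.001]
contact_force: [0.7, -0.1, 1.0]
grip_width: 0.085
gripper_force: 0.0
```

```bash
python3 - <<'E'
from h import *
from bench import r
o=r.get_obs();print(o["tcp_pos"],o["orientation"],o["clock"])
delta(o,[.46,.22,.34],ondeck())
E
```

```text
[ 0.4529 -0.3158  0.3133] [-3.1415  0.0005  0.0006] 0.9
[   6.9 -535.8  -26.6] [-0.0202  0.4364  0.0907] rows>= 10.7
```

```bash
python3 - <<'E'
from h import *
from bench import r
import pickle
f=r.grab_frame("wrist");pickle.dump(f,open("w1.pkl","wb"))
for t in tins(f): print(np.round(t[:7],1),t[7])
M=R.from_rotvec(np.ravel(f["rvec"]));print("cam",M.inv().apply(-np.ravel(f["tvec"])),M.as_matrix()[2])
cv2.imwrite("pics/w1.png",f["image"][:,:,::-1])
E
```

```text
[ 605.4 -289.3   91.9   30.     8.8   30.3 2067. ] [ 0.5988 -0.2899  0.0304]
[ 584.8 -127.6   72.    31.2   -7.5   30.2 1711. ] [ 0.5774 -0.1306  0.0301]
[ 452.9 -102.7   73.    30.8  -28.8   30.3 1280. ] [ 0.4465 -0.1008  0.0303]
[ 440.6 -287.9   92.1   30.1  -28.4   30.4 1418. ] [ 0.4354 -0.2837  0.0304]
cam [ 0.5352 -0.3159  0.4564] [-0.3195  0.0003 -0.9476]
```

Call:
step_arm --pt "7 -536 -27 -0.02 0.436 0.091 85" --pt "7 -536 -27 -0.02 0.436 0.091 85" --pt "7 -536 -27 -0.02 0.436 0.091 85" --pt "7 -536 -27 -0.02 0.436 0.091 85" --pt "7 -536 -27 -0.02 0.436 0.091 85" --pt "7 -536 -27 -0.02 0.436 0.091 85" --pt "7 -536 -27 -0.02 0.436 0.091 85" --pt "7 -536 -27 -0.02 0.436 0.091 85"

```text
clock: 1.75
tcp_pos: [0.457, 0.0835, 0.3333]
orientation: [3.043, -0.141, 0.676]
contact_force: [0.8, -0.1, -0.1]
grip_width: 0.0847
gripper_force: 0.0
```

```bash
python3 - <<'E'
from h import *
from bench import r
o=r.get_obs();print(o["tcp_pos"],o["orientation"],o["clock"])
delta(o,[.46,.22,.34],ondeck())
E
```

```text
[0.457  0.0835 0.3333] [ 3.0435 -0.1413  0.676 ] 1.75
[  -5.9 -136.2  -10.2] [ 0.0007 -0.0008 -0.0001] rows>= 2.7
```

Call:
step_arm --pt "-6 -136 -10 0 0 0 85" --pt "-6 -136 -10 0 0 0 85" --pt "-6 -136 -10 0 0 0 85" --pt "-6 -136 -10 0 0 0 85" --pt "-6 -136 -10 0 0 0 85"

```text
clock: 2.25
tcp_pos: [0.4603, 0.2182, 0.3392]
orientation: [3.045, -0.139, 0.672]
contact_force: [-0.2, -0.7, -0.5]
grip_width: 0.0851
gripper_force: 0.0
```

```bash
python3 - <<'E'
from h import *
from bench import r
import pickle
f=r.grab_frame("wrist");pickle.dump(f,open("w2.pkl","wb"));print(r.get_obs()["clock"])
cv2.imwrite("pics/w2.png",f["image"][:,:,::-1])
E
```

```text
2.3
```

View pics/w2.png

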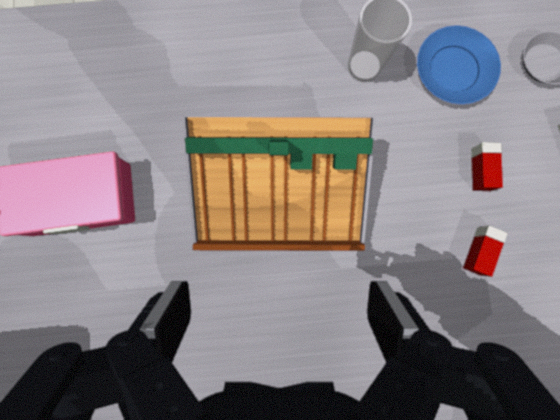

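The wrist view shows the rack squarely. The foot wall is at rows 243–250 (cols 193–365), the ribs are vertical at cols ~203–355, and the green keeper is at rows 137–155 with its tab at (280,147). Next I fit the deck frame from this depth image.

```bash
cat > deckfit.py <<'E'
from h import *
import pickle
f=pickle.load(open("w2.pkl","rb"));P=cloud(f);h=hsv(f)
Q=deckR().inv().apply((P-DECK["o"]).reshape(-1,3)).reshape(P.shape)*1000
roi=np.zeros(P.shape[:2],bool);roi[112:256,180:380]=1
fl=roi.copy();fl[:175]=0;fl[235:]=0;fl[:,:200]=0;fl[:,358:]=0
q=Q[fl];q=q[~np.isnan(q).any(1)]
from scipy.optimize import least_squares
s=least_squares(lambda k:k[0]+k[1]*q[:,0]+k[2]*q[:,1]-q[:,2],[0,0,0],loss="soft_l1",f_scale=1).x
print("floor z=",s,"slopes deg",np.degrees(s[1:]))
g=(h[...,0]>55)&(h[...,0]<95)&(h[...,1]>90)&roi
a=Q[g];b=a[a[:,2]<45];t=a[a[:,2]>52]
print("keeper y",np.nanpercentile(b[:,1],[0.3,99.7]),"x",np.nanpercentile(b[:,0],[1,50,99]),"z",np.median(b[:,2]),"tab",t.min(0),t.max(0),len(t))
print("keeper rect",cv2.minAreaRect(b[(b[:,2]>20+s[0])][:,:2].astype(np.float32)))
up=b[(b[:,0]>np.nanmedian(b[:,0]))]
# rear edge line of bar / foot wall inner edge per y
for y in range(-110,120,20):
    w=Q[roi];w=w[(abs(w[:,1]-y)<8)]
    ww=w[(w[:,2]-s[0]>15)&(w[:,0]<40)]
    bb=b[(abs(b[:,1]-y)<8)&(b[:,2]-s[0]>20)]
    print(y,"wall x",np.percentile(ww[:,0],[3,97]) if len(ww) else None,"z",np.median(ww[:,2]) if len(ww) else None,"bar",np.percentile(bb[:,0],[3,97]) if len(bb) else None)
# rib profile: darkness and height over y
sel=Q[fl];v=h[...,2][fl];z=sel[:,2]-(s[0]+s[1]*sel[:,0]+s[2]*sel[:,1])
for y in range(-124,126,2):
    m=abs(sel[:,1]-y)<1
    if m.any(): print(y,round(float(np.median(z[m])),1),int(np.median(v[m])),end=" | ")
E
python3 deckfit.py
```

```text
floor z= [-2.9986  0.0005 -0.0006] slopes deg [ 0.026  -0.0354]
keeper y [-117.1746  118.3703] x [118.8131 145.4277 156.6436] z 22.700659143952084 tab [140.5326 -10.5729  54.6052] [155.5808  11.7813  61.0569] 273
keeper rect ((137.80467224121094, 0.46283721923828125), (237.75767517089844, 38.64816665649414), 89.82352447509766)
-110 wall x [-1.1949  8.3487] z 16.531518754751573 bar [139.2013 156.6886]
-90 wall x [-1.1278  8.2869] z 16.52920549989415 bar [119.2694 156.0678]
-70 wall x [-1.3005  8.1882] z 16.388311838634696 bar [121.0563 156.6077]
-50 wall x [-1.3758  8.1827] z 16.362626721708338 bar [139.1475 156.6445]
-30 wall x [-1.1725  8.336 ] z 16.201220188159077 bar [119.212  156.0375]
-10 wall x [-1.1207  8.2729] z 16.296315920418277 bar [122.3471 156.5745]
10 wall x [-1.2122  8.2822] z 16.378010861306244 bar [139.7789 156.5961]
30 wall x [-1.2432  8.3443] z 16.46224428867343 bar [139.0824 156.5277]
50 wall x [-1.1697  8.3865] z 16.43951843163192 bar [139.0551 156.5023]
70 wall x [0.3005 8.6204] z 16.229766699251424 bar [139.0463 156.4613]
90 wall x [0.2117 8.4405] z 16.47236151
[... 1099 characters left out ...]
20 -0.3 207 | 22 -0.4 209 | 24 -0.3 202 | 26 -0.2 211 | 28 -0.5 206 | 30 -0.2 205 | 32 -0.4 207 | 34 -0.2 204 | 36 -0.1 208 | 38 -0.3 207 | 40 -0.2 204 | 42 -0.2 205 | 44 -0.2 191 | 46 -0.4 152 | 48 3.0 130 | 50 3.7 154 | 52 0.1 186 | 54 -0.2 204 | 56 -0.3 205 | 58 -0.3 207 | 60 -0.3 205 | 62 -0.1 201 | 64 -0.3 170 | 66 0.6 125 | 68 3.8 135 | 70 3.9 166 | 72 -0.1 196 | 74 -0.0 209 | 76 -0.4 208 | 78 -0.2 207 | 80 -0.3 208 | 82 -0.5 207 | 84 -0.3 207 | 86 -0.2 207 | 88 -0.3 207 | 90 -0.3 209 | 92 -0.1 208 | 94 -0.4 206 | 96 -0.5 209 | 98 -0.4 209 | 100 -0.2 207 | 102 -0.3 192 | 104 -0.2 140 | 106 3.0 117 | 108 3.8 154 | 110 0.6 184 | 112 -0.3 201 | 114 -0.3 189 | 116 -0.2 150 | 118 -0.8 127 |
```

```bash
cat >> h.py <<'E'
DECK["o"]=deckpt([.0090,.0008,-.0032])
def chain(legs,o):
    p0,R0=np.array(o["tcp_pos"]),R.from_rotvec(o["orientation"])
    print("t",round(o["clock"],2),"at",p0,"F",o["contact_force"],"w",round(o["grip_width"]*1000,1))
    for p,Rt in legs:
        p=np.array(p,float);t=R0.inv().apply(p-p0)*1000;w=(R0.inv()*Rt).as_rotvec()
        print(np.round(t,1),np.round(w,3),"rows",round(max(np.linalg.norm(t)/50,np.degrees(np.linalg.norm(w))/8.59),1))
        p0,R0=p,Rt
E
python3 - <<'E'
from h import *
from bench import r
print(DECK)
chain([([.53,-.05,.25],down(0)),([.6054,-.2893,.12],down(9)),([.6054,-.2893,.006],down(9)),],r.get_obs())
E
```

```text
{'yaw': -5.3, 'o': array([0.4995, 0.2149, 0.0359])}
t 2.3 at [0.4605 0.2168 0.339 ] F [-0.008  -1.3661 -0.3667] w 85.0
[ 47.7 259.1 120.6] [ 0.021 -0.435 -0.092] rows 5.8
[ 75.4 239.3 130. ] [ 0.     0.    -0.157] rows 5.7
[  0.  -0. 114.] [0. 0. 0.] rows 2.3
```

Call:
step_arm --pt "48 259 121 0.021 -0.435 -0.092 60" --pt "48 259 121 0.021 -0.435 -0.092 60" --pt "48 259 121 0.021 -0.435 -0.092 60" --pt "48 259 121 0.021 -0.435 -0.092 60" --pt "48 259 121 0.021 -0.435 -0.092 60" --pt "48 259 121 0.021 -0.435 -0.092 60" --pt "48 259 121 0.021 -0.435 -0.092 60"

```text
clock: 3.0
tcp_pos: [0.5295, -0.0583, 0.247]
orientation: [3.14, -0.019, -0.007]
contact_force: [-0.6, 0.3, 0.4]
grip_width: 0.0601
gripper_force: 0.0
```

Call:
step_arm --pt "75 239 130 0 0 -0.157 60" --pt "75 239 130 0 0 -0.157 60" --pt "75 239 130 0 0 -0.157 60" --pt "75 239 130 0 0 -0.157 60" --pt "75 239 130 0 0 -0.157 60" --pt "75 239 130 0 0 -0.157 60" --pt "75 239 130 0 0 -0.157 60" --pt "75 239 130 0 0 -0.157 60"

```text
clock: 3.8
tcp_pos: [0.6048, -0.2886, 0.1195]
orientation: [-3.131, -0.244, 0.001]
contact_force: [0.2, 0.0, 0.2]
grip_width: 0.0601
gripper_force: 0.0
```

```bash
python3 - <<'E'
from h import *
from bench import r
f=r.grab_frame("wrist");cv2.imwrite("pics/w3.png",f["image"][:,:,::-1])
for t in tins(f): print(np.round(t[:7],1),t[7])
chain([([.6054,-.2893,.006],down(9))],r.get_obs())
E
```

```text
[ 605.6 -289.4   92.2   30.1    8.8   30.4 4232. ] [ 0.6005 -0.2905  0.0304]
[ 585.  -127.8   72.7   31.6   -6.7   30.3 3992. ] [ 0.5782 -0.1327  0.0302]
[ 453.3 -102.7   74.2   30.2  -28.2   30.3 2438. ] [ 0.447  -0.1002  0.0305]
[ 447.1 -290.9   79.6   30.5  151.4   30.1 1560. ] [ 0.4546 -0.2848  0.0298]
t 3.85 at [ 0.6056 -0.287   0.1204] F [0.8002 0.0058 0.4055] w 59.7
[ -0.6   2.3 114.4] [-0.001 -0.001  0.001] rows 2.3
```

Call:
step_arm --pt "0 1 114 0 0 0 60" --pt "0 1 114 0 0 0 60" --pt "0 1 114 0 0 0 60" --pt "0 1 114 0 0 0 60" --pt "0 1 114 0 0 0 25" --pt "0 1 114 0 0 0 25" --pt "0 1 114 0 0 0 25" --pt "0 1 114 0 0 0 25" --grip_force 40

```text
clock: 4.65
tcp_pos: [0.6087, -0.2886, 0.0095]
orientation: [3.131, 0.248, 0.009]
contact_force: [0.2, 0.7, 6.2]
grip_width: 0.0292
gripper_force: 41.4
```

```bash
python3 - <<'E'
from h import *
from bench import r
o=r.get_obs();print(o["tcp_pos"],o["grip_width"],o["gripper_force"])
h=ondeck();H=lambda x,y,z:(deckpt([x/1000,y/1000,z/1000]),h)
o["tcp_pos"]=np.array([.6054,-.2893,.006]);o["orientation"]=down(9).as_rotvec()
chain([([.6,-.20,.18],down(0)),([.53,.08,.25],down(-5.3)),H(52,87,140),H(50,87,60),H(50,87,12),H(50,87,6.5)],o)
E
```

```text
[ 0.6087 -0.2886  0.0095] 0.029227135749998034 41.44596040248871
t 4.65 at [ 0.6054 -0.2893  0.006 ] F [0.2398 0.73   6.2139] w 29.2
[   8.6  -89.  -174. ] [ 0.    -0.     0.157] rows 3.9
[ -70. -280.  -70.] [ 0.    -0.     0.093] rows 5.9
[ -54.8 -218.5   65.2] [0.    0.436 0.   ] rows 4.7
[-2. -0. 80.] [0. 0. 0.] rows 1.6
[ 0. -0. 48.] [0. 0. 0.] rows 1.0
[0.  0.  5.5] [0. 0. 0.] rows 0.1
```

Call:
step_arm --pt "0 0 -50 0 0 0 25" --pt "9 -89 -174 0 0 0.157 25" --pt "9 -89 -174 0 0 0.157 25" --pt "9 -89 -174 0 0 0.157 25" --pt "9 -89 -174 0 0 0.157 25" --pt "9 -89 -174 0 0 0.157 25"

```text
clock: 5.25
tcp_pos: [0.6024, -0.1983, 0.1832]
orientation: [3.14, 0.005, 0.008]
contact_force: [-0.5, -1.0, -1.3]
grip_width: 0.0294
gripper_force: 40.5
```

```bash
python3 - <<'E'
from h import *
from bench import r
for k in range(4):
    f=r.grab_frame("wrist");o=r.get_obs();print(o["tcp_pos"],o["orientation"],o["contact_force"],o["grip_width"])
cv2.imwrite("pics/w4.png",f["image"][:,:,::-1])
E
```

```text
[ 0.6012 -0.1998  0.1812] [3.1406 0.0014 0.0033] [-0.9358  0.0048 -1.5247] 0.02927669546708128
[ 0.6005 -0.2005  0.1799] [ 3.1412 -0.0007  0.    ] [-0.3725 -1.4241 -1.2534] 0.028998610580296333
[ 0.6002 -0.2008  0.1791] [-3.1414  0.0017  0.0017] [ 0.6542  0.2053 -0.8582] 0.029194965406157028
[ 0.6001 -0.2007  0.1788] [-3.1409  0.0018  0.0024] [-0.8409  0.0316 -1.2202] 0.029199719572814888
```

View pics/w4.png

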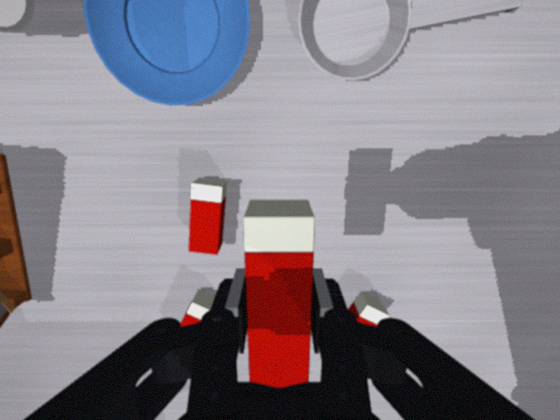

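The tin is held square and centred in the gripper (cols 245–313, rows 200–385). The pose just lags and settles within about 0.3 s. Next I measure the held tin in the tool frame.

```bash
cat >> h.py <<'E'
def held(f,o):
    Rt=R.from_rotvec(o["orientation"]);P=cloud(f)
    Q=Rt.inv().apply((P-o["tcp_pos"]).reshape(-1,3)).reshape(P.shape)*1000
    h=hsv(f);white=(h[...,1]<60)&(h[...,2]>120)
    m=(redmask(f)|white)&(abs(Q[...,1])<24)&(Q[...,2]>-45)&(Q[...,2]<30)&(abs(Q[...,0])<80)
    q=Q[m];top=q[abs(q[:,2]-np.median(q[:,2]))<3]
    k=np.linalg.lstsq(np.c_[np.ones(len(top)),top[:,0]],top[:,2],rcond=None)[0]
    print("held top z",k[0],"pitch deg",np.degrees(k[1]),"x",np.percentile(top[:,0],[.5,99.5]),"y",np.percentile(top[:,1],[1,99]),len(top))
E
python3 - <<'E'
from h import *
from bench import r
f=r.grab_frame("wrist");o=r.get_obs();held(f,o)
o["tcp_pos"]=np.array([.6,-.2,.1795])
h=ondeck();H=lambda x,y,z:(deckpt([x/1000,y/1000,z/1000]),h)
chain([([.53,.08,.25],down(-5.3)),H(52,87,140),H(50,87,60),H(50,87,12),H(50,87,6.5)],o)
E
```

```text
held top z -20.94770084378015 pitch deg 0.33684003602795076 x [-45.0345  42.6342] y [-14.1413  14.7514] 10892
t 5.5 at [ 0.6    -0.2     0.1795] F [-0.571   0.6161 -0.868 ] w 29.5
[ -70.4 -280.   -70.1] [-0.001  0.001  0.092] rows 5.9
[ -54.8 -218.5   65.2] [0.    0.436 0.   ] rows 4.7
[-2. -0. 80.] [0. 0. 0.] rows 1.6
[ 0. -0. 48.] [0. 0. 0.] rows 1.0
[0.  0.  5.5] [0. 0. 0.] rows 0.1
```

Call:
step_arm --pt "-70 -280 -70 0 0 0.092 25" --pt "-70 -280 -70 0 0 0.092 25" --pt "-70 -280 -70 0 0 0.092 25" --pt "-70 -280 -70 0 0 0.092 25" --pt "-70 -280 -70 0 0 0.092 25" --pt "-70 -280 -70 0 0 0.092 25" --pt "-70 -280 -70 0 0 0.092 25"

```text
clock: 6.2
tcp_pos: [0.5295, 0.0884, 0.2521]
orientation: [-3.135, 0.127, -0.004]
contact_force: [-0.1, -0.7, -0.7]
grip_width: 0.0293
gripper_force: 40.5
```

Call:
step_arm --pt "-55 -218 65 0 0.436 0 25" --pt "-55 -218 65 0 0.436 0 25" --pt "-55 -218 65 0 0.436 0 25" --pt "-55 -218 65 0 0.436 0 25" --pt "-55 -218 65 0 0.436 0 25" --pt "-55 -218 65 0 0.436 0 25" --pt "-55 -218 65 0 0.436 0 25" --pt "-55 -218 65 0 0.436 0 25"

```text
clock: 7.0
tcp_pos: [0.5006, 0.2789, 0.1854]
orientation: [3.043, -0.141, 0.651]
contact_force: [0.1, 0.4, -1.3]
grip_width: 0.0291
gripper_force: 40.5
```

```bash
cat >> h.py <<'E'
def indeck(o):
    q=deckR().inv().apply(o["tcp_pos"]-DECK["o"])*1000
    w=np.degrees((ondeck().inv()*R.from_rotvec(o["orientation"])).as_rotvec())
    F=deckR().inv().apply(o["contact_force"])
    print("t",round(o["clock"],2),"deck xyz",np.round(q,1),"rot err deg (tool)",np.round(w,2),"F deck",np.round(F,1),"w",round(o["grip_width"]*1000,1))
E
python3 - <<'E'
from h import *
from bench import r
f=r.grab_frame("wrist");f=r.grab_frame("wrist");o=r.get_obs();held(f,o);indeck(o)
E
```

```text
held top z -20.74994298963564 pitch deg 0.3674575752359316 x [-45.0321  42.53  ] y [-15.7623  13.3801] 10999
t 7.1 deck xyz [ 56.1  69.7 138.8] rot err deg (tool) [-0.06 -0.85 -0.64] F deck [-0.2  0.  -0.9] w 29.1
```

Call:
step_arm --pt "-4 -17 0 0 0 0 25" --pt "-5 -17 60 0 0 0 25" --pt "-5 -17 60 0 0 0 25" --pt "-5 -17 60 0 0 0 25" --pt "-5 -17 60 0 0 0 25" --pt "-5 -17 60 0 0 0 25"

```text
clock: 7.7
tcp_pos: [0.5224, 0.2945, 0.131]
orientation: [3.047, -0.141, 0.653]
contact_force: [0.6, -0.3, -0.5]
grip_width: 0.0296
gripper_force: 40.4
```

```bash
python3 - <<'E'
from h import *
from bench import r
f=r.grab_frame("wrist");indeck(r.get_obs());f=r.grab_frame("wrist");o=r.get_obs();held(f,o);indeck(o)
E
```

```text
t 7.75 deck xyz [54.2 81.4 79.7] rot err deg (tool) [-0.15 -0.77 -0.04] F deck [ 0.4  0.2 -1. ] w 29.5
held top z -20.90689382872597 pitch deg 0.3889804148657389 x [-44.5125  43.0927] y [-14.5906  14.7203] 11061
t 7.8 deck xyz [54.1 81.5 79.7] rot err deg (tool) [-0.15 -0.77 -0.05] F deck [-0.6  0.1 -0.9] w 29.3
```

Call:
step_arm --pt "-4 -5.5 30 0 0.019 0 25" --pt "-4 -5.5 60 0 0.019 0 25" --pt "-4 -5.5 60 0 0.019 0 25" --pt "-4 -5.5 60 0 0.019 0 25" --pt "-4 -5.5 60 0 0.019 0 25"

```text
clock: 8.3
tcp_pos: [0.5433, 0.2979, 0.0741]
orientation: [3.039, -0.14, 0.681]
contact_force: [0.8, -0.5, 0.1]
grip_width: 0.0288
gripper_force: 40.5
```

```bash
python3 - <<'E'
from h import *
from bench import r
f=r.grab_frame("wrist");indeck(r.get_obs());f=r.grab_frame("wrist");o=r.get_obs();held(f,o);indeck(o)
E
```

```text
t 8.35 deck xyz [48.7 86.6 19.6] rot err deg (tool) [-0.18  0.28 -0.08] F deck [-0.  -0.7 -1.1] w 28.9
held top z -20.832255980842202 pitch deg 0.35968603778870695 x [-44.5509  43.037 ] y [-14.53    14.7964] 11097
t 8.4 deck xyz [48.8 86.7 19.6] rot err deg (tool) [-0.17  0.29 -0.08] F deck [-0.2 -0.  -0.3] w 28.8
```

Call:
step_arm --pt "1 0 5 0 0 0 25" --pt "1 0 8 0 0 0 25" --pt "1 0 10 0 0 0 25" --pt "1 0 11 0 0 0 25" --pt "1 0 11 0 0 0 25" --pt "1 0 11 0 0 0 25"

```text
clock: 9.0
tcp_pos: [0.5485, 0.2971, 0.065]
orientation: [3.038, -0.14, 0.681]
contact_force: [-14.5, -3.0, 21.2]
grip_width: 0.0289
gripper_force: 43.7
```

```bash
python3 - <<'E'
from h import *
from bench import r
f=r.grab_frame("wrist");o=r.get_obs();indeck(o);held(f,o)
E
```

```text
t 9.05 deck xyz [49.5 86.3  9. ] rot err deg (tool) [-0.25  0.29 -0.1 ] F deck [-3.1 -4.8 24.7] w 28.9
held top z -20.91723855181395 pitch deg 0.38463124590119907 x [-44.5133  43.0601] y [-14.5983  14.7706] 11138
```

Call:
step_arm --pt "0 0 -0.5 0 0 0 29" --pt "0 0 -0.5 0 0 0 46" --pt "0 0 -0.5 0 0 0 46" --pt "0 0 -0.5 0 0 0 46" --pt "0 0 -50 0 0 0 46" --pt "0 0 -100 0 0 0 46" --pt "0 0 -130 0 0 0 60" --pt "0 0 -130 0 0 0 60"

```text
clock: 9.85
tcp_pos: [0.4939, 0.3051, 0.185]
orientation: [3.043, -0.138, 0.687]
contact_force: [0.4, 0.3, -0.4]
grip_width: 0.06
gripper_force: 0.0
```

```bash
cat >> h.py <<'E'
def decktins(f):
    P=cloud(f);Q=deckR().inv().apply((P-DECK["o"]).reshape(-1,3)).reshape(P.shape)*1000
    m=redmask(f)&(abs(Q[...,1])<125)&(Q[...,0]>-10)&(Q[...,0]<130)&(abs(Q[...,2]-15)<25)
    n,l,s,c=cv2.connectedComponentsWithStats(m.astype(np.uint8))
    for i in range(1,n):
        if s[i,4]<100: continue
        q=Q[l==i];cy=np.median(q[:,1])
        q=Q[(abs(Q[...,1]-cy)<22)&(Q[...,0]>-6)&(Q[...,0]<115)&(Q[...,2]>24)&(Q[...,2]<40)&(hsv(f)[...,2]>70)]
        print("tin y",np.percentile(q[:,1],[1,99]),"x",np.percentile(q[:,0],[.5,99.5]),"top z",np.median(q[:,2]),"rect",cv2.minAreaRect(q[:,:2].astype(np.float32)))
E
python3 - <<'E'
from h import *
from bench import r
f=r.grab_frame("wrist");f=r.grab_frame("wrist");o=r.get_obs();indeck(o);decktins(f)
cv2.imwrite("pics/w5.png",f["image"][:,:,::-1])
for t in tins(f): print(np.round(t[:7],1),t[7])
chain([([.52,.05,.25],down(-12)),([.4406,-.2878,.12],down(-28.4)),([.4406,-.2878,.010],down(-28.4))],o)
E
```

```text
t 9.95 deck xyz [ 49.   87.3 137.9] rot err deg (tool) [-0.18  0.3  -0.12] F deck [ 0.3 -0.1  0.1] w 59.8
tin y [ 71.6213 101.0044] x [ 1.0965 91.9096] top z 29.86189992438151 rect ((46.28750991821289, 86.30381774902344), (91.6375503540039, 30.029739379882812), 0.05713258311152458)
[ 513.9  280.2  109.8   28.   -95.2   40.7 1852. ] [0.5311 0.2985 0.0797]
t 9.95 at [0.4938 0.3031 0.1816] F [ 0.2228 -0.092   0.2628] w 59.8
[ 73.5 249.9 -39.9] [-0.022 -0.441  0.116] rows 5.3
[ -7.4 346.9 130. ] [-0.    -0.     0.286] rows 7.4
[ -0.  -0. 110.] [0. 0. 0.] rows 2.2
```

View pics/w5.png

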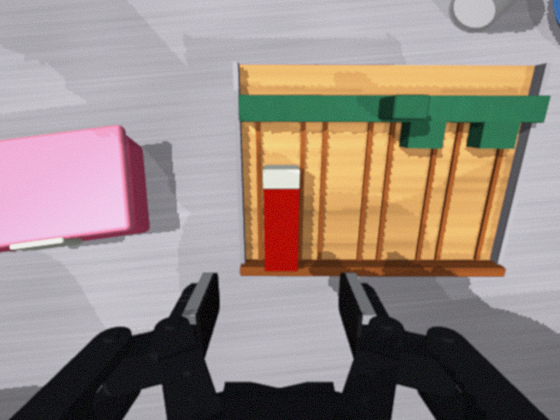

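The first long tin lies flat and centred in the leftmost lane (cols 264–299), against the foot wall. Now the second long tin.

Call:
step_arm --pt "30 150 -40 0 -0.2 0 60" --pt "74 250 -40 -0.022 -0.441 0.116 60" --pt "74 250 -40 -0.022 -0.441 0.116 60" --pt "74 250 -40 -0.022 -0.441 0.116 60" --pt "74 250 -40 -0.022 -0.441 0.116 60" --pt "74 250 -40 -0.022 -0.441 0.116 60" --pt "74 250 -40 -0.022 -0.441 0.116 60" --pt "74 250 -40 -0.022 -0.441 0.116 60"

```text
clock: 10.75
tcp_pos: [0.5203, 0.0479, 0.249]
orientation: [3.121, -0.334, -0.003]
contact_force: [-0.1, 1.4, 0.2]
grip_width: 0.0596
gripper_force: 0.0
```

Call:
step_arm --pt "-7 347 130 0 0 0.286 60" --pt "-7 347 130 0 0 0.286 60" --pt "-7 347 130 0 0 0.286 60" --pt "-7 347 130 0 0 0.286 60" --pt "-7 347 130 0 0 0.286 60" --pt "-7 347 130 0 0 0.286 60" --pt "-7 347 130 0 0 0.286 60" --pt "-7 347 130 0 0 0.286 60"

```text
clock: 11.55
tcp_pos: [0.4388, -0.291, 0.1179]
orientation: [3.042, -0.774, -0.006]
contact_force: [0.9, -0.0, 0.8]
grip_width: 0.0601
gripper_force: 0.0
```

```bash
python3 - <<'E'
from h import *
from bench import r
for k in range(3): f=r.grab_frame("wrist")
o=r.get_obs()
for t in tins(f): print(np.round(t[:7],1),t[7])
chain([([.4406,-.2878,.010],down(-28.4))],o)
E
```

```text
[ 568.9 -137.5   61.5   27.6  142.9   29.8 1915. ] [ 0.568  -0.1394  0.0248]
[ 440.5 -288.    92.4   30.   -28.4   30.4 4288. ] [ 0.4359 -0.2853  0.0304]
[ 453.3 -103.    72.4   31.3  -28.9   30.2 2942. ] [ 0.4472 -0.1063  0.0301]
t 11.7 at [ 0.4405 -0.2882  0.1189] F [0.5878 0.4263 0.3804] w 59.8
[  0.2  -0.6 108.9] [ 0.002  0.003 -0.001] rows 2.2
```

Call:
step_arm --pt "0 -0.5 50 0 0 0 60" --pt "0 -0.5 100 0 0 0 60" --pt "0 -0.5 109 0 0 0 60" --pt "0 -0.5 109 0 0 0 60" --pt "0 -0.5 109 0 0 0 25" --pt "0 -0.5 109 0 0 0 25" --pt "0 -0.5 109 0 0 0 25" --pt "0 -0.5 109 0 0 0 25" --grip_force 40

```text
clock: 12.5
tcp_pos: [0.4433, -0.2887, 0.0141]
orientation: [3.045, -0.77, 0.007]
contact_force: [0.3, 1.2, 8.1]
grip_width: 0.0294
gripper_force: 40.4
```

```bash
python3 - <<'E'
from h import *
from bench import r
o=r.get_obs();print(o["tcp_pos"],o["orientation"],o["contact_force"],o["grip_width"],o["gripper_force"])
h=ondeck();H=lambda x,y,z:(deckpt([x/1000,y/1000,z/1000]),h)
chain([([.48,-.20,.18],down(-20)),([.50,.05,.24],down(-5.3)),H(52,29,110)],o)
E
```

```text
[ 0.4433 -0.2887  0.0141] [ 3.0446 -0.7697  0.0069] [0.2767 1.1746 8.061 ] 0.029353707740616915 40.40422081947327
t 12.5 at [ 0.4433 -0.2887  0.0141] F [0.2767 1.1746 8.061 ] w 29.4
[  -9.1  -95.5 -166. ] [ 0.    -0.005 -0.146] rows 3.8
[ -66.7 -241.8  -60. ] [-0.     0.    -0.257] rows 5.2
[ -15.  -193.2   82.4] [0.    0.436 0.   ] rows 4.2
```

Call:
step_arm --pt "0 0 -50 0 0 0 25" --pt "-9 -95 -166 0 0 -0.146 25" --pt "-9 -95 -166 0 0 -0.146 25" --pt "-9 -95 -166 0 0 -0.146 25" --pt "-9 -95 -166 0 0 -0.146 25" --pt "-9 -95 -166 0 0 -0.146 25" --pt "-9 -95 -166 0 0 -0.146 25"

```text
clock: 13.2
tcp_pos: [0.4776, -0.2008, 0.1773]
orientation: [3.092, -0.548, -0.001]
contact_force: [-0.4, -0.8, -0.6]
grip_width: 0.0292
gripper_force: 40.3
```

Call:
step_arm --pt "-67 -242 -60 0 0 -0.257 25" --pt "-67 -242 -60 0 0 -0.257 25" --pt "-67 -242 -60 0 0 -0.257 25" --pt "-67 -242 -60 0 0 -0.257 25" --pt "-67 -242 -60 0 0 -0.257 25" --pt "-67 -242 -60 0 0 -0.257 25" --pt "-67 -242 -60 0 0 -0.257 25" --pt "-67 -242 -60 0 0 -0.257 25"

```text
clock: 14.0
tcp_pos: [0.498, 0.0478, 0.2362]
orientation: [3.135, -0.149, -0.004]
contact_force: [-0.5, -0.2, -0.7]
grip_width: 0.029
gripper_force: 40.3
```

```bash
python3 - <<'E'
from h import *
from bench import r
for k in range(3): f=r.grab_frame("wrist")
o=r.get_obs();held(f,o)
h=ondeck();H=lambda x,y,z:(deckpt([x/1000,y/1000,z/1000]),h)
chain([H(52,29,110)],o)
E
```

```text
held top z -16.146535053308664 pitch deg 0.3686149156026389 x [-47.2525  43.1523] y [-14.0593  14.7944] 10636
t 14.15 at [0.4983 0.0479 0.2367] F [ 0.1245 -0.0867 -0.833 ] w 29.3
[ -14.1 -195.6   78.7] [ 0.003  0.438 -0.003] rows 4.2
```

Call:
step_arm --pt "-14 -196 79 0.003 0.442 -0.003 25" --pt "-14 -196 79 0.003 0.442 -0.003 25" --pt "-14 -196 79 0.003 0.442 -0.003 25" --pt "-14 -196 79 0.003 0.442 -0.003 25" --pt "-14 -196 79 0.003 0.442 -0.003 25" --pt "-14 -196 79 0.003 0.442 -0.003 25" --pt "-14 -196 79 0.003 0.442 -0.003 25" --pt "-14 -196 79 0.003 0.442 -0.003 25"

```text
clock: 14.95
tcp_pos: [0.503, 0.2453, 0.1578]
orientation: [3.043, -0.137, 0.683]
contact_force: [-0.3, -1.6, -0.6]
grip_width: 0.029
gripper_force: 40.2
```

```bash
python3 - <<'E'
from h import *
from bench import r
for k in range(3): f=r.grab_frame("wrist")
o=r.get_obs();held(f,o);indeck(o)
E
```

```text
held top z -16.078679983440082 pitch deg 0.32131294915797326 x [-47.4815  43.2059] y [-14.5424  14.7203] 10782
t 15.1 deck xyz [ 52.8  29.8 110.6] rot err deg (tool) [0.06 0.33 0.01] F deck [-1.  -0.3 -1.3] w 28.8
```

Call:
step_arm --pt "-3 0.7 40 0 0 0 25" --pt "-3 0.7 75 0 0 0 25" --pt "-3 0.7 87 0 0 0 25" --pt "-3 0.7 92 0 0 0 25" --pt "-3 0.7 95 0 0 0 25" --pt "-3 0.7 97 0 0 0 25" --pt "-3 0.7 97 0 0 0 25" --pt "-3 0.7 97 0 0 0 25"

```text
clock: 15.9
tcp_pos: [0.5415, 0.2426, 0.07]
orientation: [3.045, -0.137, 0.685]
contact_force: [0.2, -1.7, -0.6]
grip_width: 0.0293
gripper_force: 40.3
```

```bash
python3 - <<'E'
from h import *
from bench import r
f=r.grab_frame("wrist");o=r.get_obs();indeck(o);held(f,o)
E
```

```text
t 15.95 deck xyz [49.9 31.4 14.2] rot err deg (tool) [ 0.18  0.35 -0.12] F deck [ 0.4 -0.8 -0.6] w 28.7
held top z -16.2758654627009 pitch deg 0.30484935536903346 x [-47.4065  43.3385] y [-14.6681  14.8307] 10888
```

Call:
step_arm --pt "-0.3 2.2 0 0 0 0 25" --pt "-0.3 2.2 0.7 0 0 0 25" --pt "-0.3 2.2 1 0 0 0 25" --pt "-0.3 2.2 1 0 0 0 25"

```text
clock: 16.35
tcp_pos: [0.541, 0.2406, 0.0691]
orientation: [3.045, -0.136, 0.685]
contact_force: [-10.1, -1.9, 17.2]
grip_width: 0.0289
gripper_force: 42.7
```

```bash
python3 - <<'E'
from h import *
from bench import r
f=r.grab_frame("wrist");o=r.get_obs();indeck(o);held(f,o)
E
```

```text
t 16.4 deck xyz [49.3 29.4 13.7] rot err deg (tool) [ 0.19  0.34 -0.15] F deck [-1.2 -2.4 18.9] w 28.9
held top z -16.278707002919678 pitch deg 0.4340329598753024 x [-47.0421  43.324 ] y [-14.7044  14.8147] 10897
```

Seated. I release and go up.

Call:
step_arm --pt "0 0 -0.5 0 0 0 29" --pt "0 0 -0.5 0 0 0 46" --pt "0 0 -0.5 0 0 0 46" --pt "0 0 -0.5 0 0 0 46" --pt "0 0 -50 0 0 0 46" --pt "0 0 -100 0 0 0 46" --pt "0 0 -130 0 0 0 60" --pt "0 0 -130 0 0 0 60"

```text
clock: 17.2
tcp_pos: [0.4863, 0.2472, 0.1892]
orientation: [3.049, -0.136, 0.69]
contact_force: [0.5, 0.3, -0.2]
grip_width: 0.0597
gripper_force: 0.0
```

```bash
python3 - <<'E'
from h import *
from bench import r
for k in range(3): f=r.grab_frame("wrist")
o=r.get_obs();indeck(o);decktins(f)
chain([([.50,.03,.22],down(-15)),([.4533,-.1028,.12],down(-28.6)),([.4533,-.1028,.006],down(-28.6))],o)
E
```

```text
t 17.35 deck xyz [ 48.3  28.6 142.2] rot err deg (tool) [ 0.13  0.31 -0.16] F deck [-0.4 -0.4 -0.9] w 60.2
tin y [ 71.2547 100.8075] x [ 1.1683 91.87  ] top z 29.842255783104815 rect ((46.263153076171875, 86.23946380615234), (91.7027587890625, 30.390098571777344), 0.1113588884472847)
tin y [14.9041 44.2179] x [ 0.3014 91.6168] top z 29.917577055477082 rect ((45.72810363769531, 29.553611755371094), (92.24821472167969, 30.02779197692871), 0.17344766855239868)
t 17.35 at [0.4859 0.2449 0.1851] F [-0.0334 -0.4122 -0.9446] w 60.2
[ 44.9 212.8 -17.5] [-0.039 -0.441  0.17 ] rows 4.4
[-10.7 140.4 100. ] [ 0.    -0.     0.237] rows 3.5
[  0.  -0. 114.] [0. 0. 0.] rows 2.3
```

Call:
step_arm --pt "20 110 -30 0 -0.15 0 60" --pt "45 213 -17 -0.039 -0.441 0.17 60" --pt "45 213 -17 -0.039 -0.441 0.17 60" --pt "45 213 -17 -0.039 -0.441 0.17 60" --pt "45 213 -17 -0.039 -0.441 0.17 60" --pt "45 213 -17 -0.039 -0.441 0.17 60" --pt "45 213 -17 -0.039 -0.441 0.17 60"

```text
clock: 18.05
tcp_pos: [0.5002, 0.0276, 0.2186]
orientation: [3.112, -0.418, -0.003]
contact_force: [-1.1, 0.2, 0.1]
grip_width: 0.0601
gripper_force: 0.0
```

Call:
step_arm --pt "-11 140 100 0 0 0.237 60" --pt "-11 140 100 0 0 0.237 60" --pt "-11 140 100 0 0 0.237 60" --pt "-11 140 100 0 0 0.237 60" --pt "-11 140 100 0 0 0.237 60" --pt "-11 140 100 0 0 0.237 60"

```text
clock: 18.65
tcp_pos: [0.4534, -0.1008, 0.1192]
orientation: [-3.045, 0.773, 0.003]
contact_force: [0.1, -0.5, -0.5]
grip_width: 0.0601
gripper_force: 0.0
```

```bash
python3 - <<'E'
from h import *
from bench import r
for k in range(3): f=r.grab_frame("wrist")
o=r.get_obs()
for t in tins(f): print(np.round(t[:7],1),t[7])
chain([([.4533,-.1028,.006],down(-28.6))],o)
E
```

```text
[ 582.6 -127.1   67.9   30.1   -7.4   30.3 4800. ] [ 0.5775 -0.1269  0.0303]
[ 453.1 -102.5   72.5   30.   -28.1   30.4 3319. ] [ 0.447  -0.0992  0.0304]
t 18.8 at [ 0.4546 -0.1005  0.1204] F [ 0.4898  0.5979 -0.0412] w 60.2
[ -0.1   2.8 114.4] [-0.001 -0.001  0.004] rows 2.3
```

Call:
step_arm --pt "0 2.3 50 0 0 0 60" --pt "0 2.3 100 0 0 0 60" --pt "0 2.3 114 0 0 0 60" --pt "0 2.3 114 0 0 0 60" --pt "0 2.3 114 0 0 0 25" --pt "0 2.3 114 0 0 0 25" --pt "0 2.3 114 0 0 0 25" --pt "0 2.3 114 0 0 0 25" --grip_force 40

```text
clock: 19.6
tcp_pos: [0.4539, -0.1041, 0.0075]
orientation: [-3.043, 0.774, -0.005]
contact_force: [-0.2, 1.1, 8.0]
grip_width: 0.0292
gripper_force: 40.5
```

```bash
python3 - <<'E'
from h import *
from bench import r
o=r.get_obs();print(o["tcp_pos"],o["contact_force"],o["grip_width"],o["gripper_force"])
h=ondeck();H=lambda x,y,z:(deckpt([x/1000,y/1000,z/1000]),h)
chain([([.48,-.02,.20],down(-10)),H(42,-29,110)],o)
E
```

```text
[ 0.4539 -0.1041  0.0075] [-0.2225  1.1325  7.9893] 0.029189566405992066 40.480334758758545
t 19.6 at [ 0.4539 -0.1041  0.0075] F [-0.2225  1.1325  7.9893] w 29.2
[ -16.8  -86.7 -192.3] [-0.002 -0.003 -0.324] rows 4.2
[ -27.6 -205.2   46.7] [ 0.018  0.436 -0.081] rows 4.2
```

Call:
step_arm --pt "0 0 -50 0 0 0 25" --pt "-17 -87 -192 0 0 -0.324 25" --pt "-17 -87 -192 0 0 -0.324 25" --pt "-17 -87 -192 0 0 -0.324 25" --pt "-17 -87 -192 0 0 -0.324 25" --pt "-17 -87 -192 0 0 -0.324 25" --pt "-17 -87 -192 0 0 -0.324 25"

```text
clock: 20.3
tcp_pos: [0.4786, -0.02, 0.198]
orientation: [-3.129, 0.274, -0.0]
contact_force: [-1.0, -0.1, -1.1]
grip_width: 0.0289
gripper_force: 40.0
```

Call:
step_arm --pt "-10 -60 -20 0 0.1 0 25" --pt "-28 -205 47 0.018 0.442 -0.081 25" --pt "-28 -205 47 0.018 0.442 -0.081 25" --pt "-28 -205 47 0.018 0.442 -0.081 25" --pt "-28 -205 47 0.018 0.442 -0.081 25" --pt "-28 -205 47 0.018 0.442 -0.081 25" --pt "-28 -205 47 0.018 0.442 -0.081 25" --pt "-28 -205 47 0.018 0.442 -0.081 25"

```text
clock: 21.1
tcp_pos: [0.4862, 0.1853, 0.1496]
orientation: [3.04, -0.14, 0.679]
contact_force: [-0.4, -0.3, -0.3]
grip_width: 0.0291
gripper_force: 40.0
```

```bash
python3 - <<'E'
from h import *
from bench import r
for k in range(3): f=r.grab_frame("wrist")
o=r.get_obs();held(f,o);indeck(o)
E
```

```text
held top z -22.497021590351327 pitch deg 0.3163814559590379 x [-36.2821  34.2596] y [-14.6513  15.0249] 9206
t 21.25 deck xyz [ 39.9 -31.2 108.2] rot err deg (tool) [-0.12  0.29  0.14] F deck [-0.2  0.2 -0.9] w 29.4
```

Call:
step_arm --pt "-1.6 -2 40 0 0 0 25" --pt "-1.6 -2 75 0 0 0 25" --pt "-1.6 -2 90 0 0 0 25" --pt "-1.6 -2 92 0 0 0 25" --pt "-1.6 -2 92 0 0 0 25" --pt "-1.6 -2 92 0 0 0 25"

```text
clock: 21.85
tcp_pos: [0.5265, 0.1863, 0.0722]
orientation: [3.042, -0.144, 0.675]
contact_force: [0.0, 0.8, -0.9]
grip_width: 0.0289
gripper_force: 40.7
```

```bash
python3 - <<'E'
from h import *
from bench import r
for k in range(2): f=r.grab_frame("wrist")
o=r.get_obs();indeck(o);held(f,o)
E
```

```text
t 21.95 deck xyz [ 42.  -25.6  20.5] rot err deg (tool) [-0.11  0.01  0.04] F deck [-1.3  0.8 -0.1] w 29.5
held top z -22.703241058588095 pitch deg 0.3068736994067953 x [-35.907   34.5791] y [-14.6452  15.0426] 9226
```

Call:
step_arm --pt "-3.7 3.4 0 0 0.003 0 25" --pt "-3.7 3.4 6 0 0.003 0 25" --pt "-3.7 3.4 8 0 0.003 0 25" --pt "-3.7 3.4 8 0 0.003 0 25" --pt "-3.7 3.4 8 0 0.003 0 25"

```text
clock: 22.45
tcp_pos: [0.5278, 0.1845, 0.0672]
orientation: [3.039, -0.142, 0.665]
contact_force: [-0.2, 0.4, -1.3]
grip_width: 0.0293
gripper_force: 40.7
```

```bash
python3 - <<'E'
from h import *
from bench import r
for k in range(2): f=r.grab_frame("wrist")
o=r.get_obs();indeck(o);held(f,o)
E
```

```text
t 22.55 deck xyz [ 41.2 -27.7  15.4] rot err deg (tool) [-0.44 -0.32 -0.07] F deck [ 0.3 -0.2 -0.8] w 28.8
held top z -22.67945968459641 pitch deg 0.33133661656212404 x [-35.9039  34.5403] y [-14.8078  14.8947] 9247
```

```bash
python3 - <<'E'
from h import *
from bench import r
o=r.get_obs();print(o["joints"],o["qvel"])
E
```

```text
[-0.9445  0.4426  0.4003  2.2709  0.7129  0.1698 -2.9584] [ 0.0004 -0.0033  0.0024  0.0011 -0.0002  0.001   0.0002]
```

```bash
cat > kin.py <<'E'
from h import *
import itertools
from scipy.optimize import least_squares
def fk(q,k,s):
    d,L1,L2,L3,c1,c7=k
    Rz=lambda a:R.from_euler("z",a);Ry=lambda a:R.from_euler("y",a)
    A=Rz(s[0]*q[0]+c1);p=np.array([0,0,d]);A=A*Ry(q[1]);p=p+A.apply([0,0,L1])
    A=A*Rz(s[1]*q[2])*Ry(q[3]);p=p+A.apply([0,0,L2]);A=A*Rz(s[2]*q[4])*Ry(q[5]);A=A*Rz(s[3]*q[6]+c7);p=p+A.apply([0,0,L3])
    return p,A
E
cat > fit.py <<'E'
from kin import *
from bench import r
import pickle
o=r.get_obs()
D=[([1.12286419,0.47780903,0.02234751,1.5564562,-0.01148952,1.10931938,-0.08309821],[0.22477398,-0.63583769,0.2303179],[-3.09456585,-5.30969578e-01,7.28460423e-04]),(o["joints"],o["tcp_pos"],o["orientation"])]
best=None
for s in itertools.product([1,-1],repeat=4):
  for c1,c7 in itertools.product([0,1.6,3.14,-1.6],repeat=2):
    def res(k):
        e=[]
        for q,p,w in D:
            P,A=fk(q,k,s);e+=list((P-p)*3)+list((R.from_rotvec(w).inv()*A).as_rotvec())
        return e
    f=least_squares(res,[.35,.4,.4,.2,c1,c7])
    if best is None or f.cost<best[0]-1e-9: best=(f.cost,s,f.x);print(f.cost,s,f.x)
pickle.dump(best,open("kin.pkl","wb"))
E
python3 fit.py
```

```text
1.4050893449579862 (1, 1, 1, 1) [ 1.6152 -0.1355 -0.4163  1.6997  0.3704 -1.4739]
1.0942486450809967 (1, 1, 1, 1) [-0.5659 -0.4848  0.8319 -1.7842  3.7225  1.9278]
0.8522301827279993 (1, -1, 1, 1) [ 0.2765 -0.8903  1.0932 -1.4366  4.004   1.8093]
0.7398953813099175 (-1, 1, 1, 1) [-1.7286  1.3681  0.0832 -0.741  -0.1362  0.9797]
0.5086500967298374 (-1, 1, 1, 1) [ 2.4345 -1.7158  0.1797  0.6592  3.0567 -2.0337]
0.45183962072493633 (-1, 1, 1, -1) [-1.7233  1.3672  0.0837 -0.7367 -0.1396  1.0703]
0.2625181025087213 (-1, 1, 1, -1) [ 2.4398 -1.7164  0.1803  0.6638  3.0603 -1.9324]
0.25190680526864734 (-1, 1, -1, 1) [-2.3901  1.7524 -0.1003 -0.9277 -0.1542  1.6376]
0.15907956704823314 (-1, 1, -1, 1) [ 3.6341 -2.2518  0.4134  1.2267  3.1253 -1.2945]
0.06940770863884771 (-1, -1, -1, 1) [ 0.3139  0.5614  0.467   0.3743 -0.0938  1.3812]
0.000736177161458913 (-1, -1, -1, -1) [ 0.3271  0.5537  0.4705  0.3786 -0.0883  1.4865]
```

```bash
cat > ik.py <<'E'
from kin import *
import pickle,sys
_,s,k=pickle.load(open("kin.pkl","rb"))
lo=np.array([-2.96,-.34,-1.41,.24,-1.37,.17,-2.96]);hi=np.array([2.96,2.1,1.46,2.44,4.51,1.92,2.96])
rng=np.random.default_rng(0)
def ik(p,A,n=60):
    S=[]
    for i in range(n):
        f=least_squares(lambda q:np.r_[(fk(q,k,s)[0]-p)*5,(A.inv()*fk(q,k,s)[1]).as_rotvec()],rng.uniform(lo,hi),bounds=(lo,hi),max_nfev=60)
        if f.cost<1e-7: S.append((min((f.x-lo)[[2,3,4,5,6]].min(),(hi-f.x)[[2,3,4,5,6]].min()),f.x))
    S.sort(key=lambda a:-a[0]);return S
if __name__=="__main__":
  for y in(87,-29,-87):
   for tilt in(0,-15):
    for flip in(0,180):
     A=ondeck()*R.from_euler("z",flip,degrees=True)*R.from_euler("y",tilt if not flip else -tilt,degrees=True)
     S=ik(deckpt([.038,y/1000,.0075]),A,25)
     print(y,tilt,flip,len(S),[ (round(a,2),np.round(q,2)) for a,q in S[:2]],flush=True)
E
time python3 ik.py
```

```text
87 0 0 13 [(np.float64(0.3), array([-0.03,  0.75, -1.  ,  2.14,  1.5 ,  0.91,  2.6 ])), (np.float64(0.29), array([-0.36,  0.56, -0.53,  2.14,  1.32,  0.59,  2.67]))]
87 0 180 14 [(np.float64(0.3), array([-0.06,  0.72, -0.96,  2.14,  1.48,  0.88, -0.54])), (np.float64(0.3), array([-0.53,  0.52, -0.31,  2.14,  1.23,  0.48, -0.41]))]
87 -15 0 11 [(np.float64(0.37), array([-1.05,  0.58,  0.52,  1.97, -0.34,  0.54, -2.  ])), (np.float64(0.34), array([-0.85,  0.54,  0.25,  1.97, -0.04,  0.51, -2.27]))]
87 -15 180 11 [(np.float64(0.47), array([-0.13,  0.64, -0.71,  1.97,  0.85,  0.71,  0.1 ])), (np.float64(0.47), array([-0.04,  0.69, -0.85,  1.97,  0.96,  0.79,  0.01]))]
-29 0 0 10 [(np.float64(0.14), array([-0.3 ,  0.44, -0.34,  2.3 ,  1.48,  0.38,  2.65])), (np.float64(0.1), array([-0.53,  0.42, -0.06,  2.3 ,  1.4 ,  0.27,  2.7 ]))]
-29 0 180 12 [(np.float64(0.14), array([-0.08,  0.5 , -0.61,  2.3 ,  1.53,  0.51, -0.51])), (np.float64(0.14), array([ 0.17,  0.63, -0.95,  2.3 ,  1.59,  0.73, -0.52]))]
-29 -15 0 7 [(np.float64(0.33), array([-1.28,  0.74,  1.09,  2.11, -1.  ,  0.71, -1.23])),
[... 193 characters left out ...]
rray([-0.15,  0.48, -0.41,  2.11,  0.59,  0.5 ,  0.47]))]
-87 0 0 1 [(np.float64(0.08), array([-0.27,  0.4 , -0.22,  2.36,  1.63,  0.27,  2.59]))]
-87 0 180 12 [(np.float64(0.08), array([ 0.03,  0.46, -0.58,  2.36,  1.63,  0.43, -0.52])), (np.float64(0.08), array([-0.15,  0.42, -0.36,  2.36,  1.63,  0.33, -0.54]))]
-87 -15 0 9 [(np.float64(0.28), array([-0.04,  0.45, -0.4 ,  2.16,  0.57,  0.46, -2.55])), (np.float64(0.28), array([ 0.07,  0.48, -0.54,  2.16,  0.69,  0.5 , -2.67]))]
-87 -15 180 10 [(np.float64(0.28), array([ 0.06,  0.48, -0.53,  2.16,  0.68,  0.49,  0.49])), (np.float64(0.28), array([ 0.3 ,  0.57, -0.85,  2.16,  0.95,  0.62,  0.25]))]
real	0m18.870s
user	0m19.404s
sys	0m0.056s
```

Call:
step_arm --pt "0 0 -50 0 0 0 25" --pt "0 0 -90 0 0 0 25" --pt "0 0 -90 0 0 0 25" --pt "0 0 -100 0 0 -0.3 25" --pt "0 0 -100 0 0 -0.75 25" --pt "0 0 -100 0 0 -0.75 25" --pt "0 0 -100 0 0 -0.75 25" --pt "0 0 -100 0 0 -0.75 25"

```text
clock: 23.35
tcp_pos: [0.4861, 0.1889, 0.1577]
orientation: [2.744, 0.944, 0.574]
contact_force: [0.2, -0.1, -0.9]
grip_width: 0.0291
gripper_force: 40.8
```

Call:
step_arm --pt "0 0 0 0 0 -1.2 25" --pt "0 0 0 0 0 -1.2 25" --pt "0 0 0 0 0 -1.2 25" --pt "0 0 0 0 0 -1.2 25" --pt "0 0 0 0 0 -1.2 25" --pt "0 0 0 0 0 -1.2 25" --pt "0 0 0 0 0 -1.2 25" --pt "0 0 0 0 0 -1.2 25"

```text
clock: 24.15
tcp_pos: [0.4861, 0.1888, 0.1575]
orientation: [1.643, 2.21, 0.303]
contact_force: [-0.3, -0.1, 0.9]
grip_width: 0.0291
gripper_force: 40.8
```

Call:
step_arm --pt "0 0 0 0 0 -1.15 25" --pt "0 0 0 0 0 -1.15 25" --pt "0 0 0 0 0 -1.15 25" --pt "0 0 0 0 0 -1.15 25" --pt "0 0 0 0 0 -1.15 25" --pt "0 0 0 0 0 -1.15 25" --pt "0 0 0 0 0 -1.15 25" --pt "0 0 0 0 0 -1.15 25"

```text
clock: 24.95
tcp_pos: [0.4861, 0.1888, 0.1575]
orientation: [0.175, 2.706, -0.028]
contact_force: [0.9, 0.1, -0.2]
grip_width: 0.0295
gripper_force: 40.8
```

```bash
cat >> h.py <<'E'
FL=R.from_euler("z",180,degrees=True)
def HF(x,y,z,pitch=0): return (deckpt([x/1000,y/1000,z/1000]),ondeck()*FL*R.from_euler("y",pitch,degrees=True))
E
python3 - <<'E'
from h import *
from bench import r
for k in range(2): f=r.grab_frame("wrist")
o=r.get_obs();held(f,o);indeck(o);print(o["joints"])
chain([HF(38,-29,110,-.3)],o)
E
```

```text
held top z -22.554980267131928 pitch deg -0.27299090359011696 x [-37.0763  34.1763] y [-14.6357  14.3981] 9081
t 25.05 deck xyz [ 41.5 -27.3 114.9] rot err deg (tool) [   0.53   -0.71 -177.71] F deck [ 0.2  1.  -1. ] w 29.5
[-0.5246  0.1935 -0.172   2.257   0.7533  0.504   0.1139]
t 25.05 at [0.4861 0.1888 0.1576] F [ 0.7145  0.9315 -0.7656] w 29.5
[ 3.4 -1.8  4.9] [-0.008 -0.011 -0.04 ] rows 0.3
```

Call:
step_arm --pt "6 -1.8 30 -0.008 -0.011 -0.04 25" --pt "6 -1.8 70 -0.008 -0.011 -0.04 25" --pt "6 -1.8 90 -0.008 -0.011 -0.04 25" --pt "6 -1.8 90 -0.008 -0.011 -0.04 25" --pt "6 -1.8 90 -0.008 -0.011 -0.04 25" --pt "6 -1.8 90 -0.008 -0.011 -0.04 25"

```text
clock: 25.65
tcp_pos: [0.518, 0.1845, 0.0749]
orientation: [0.127, 2.696, -0.026]
contact_force: [-0.1, -0.1, 0.4]
grip_width: 0.0293
gripper_force: 40.8
```

```bash
python3 - <<'E'
from h import *
from bench import r
for k in range(2): f=r.grab_frame("wrist")
o=r.get_obs();held(f,o);indeck(o);print(o["joints"])
chain([HF(35.4,-29,7.5,-.3)],o)
E
```

```text
held top z -22.571306417355846 pitch deg -0.26486463454363435 x [-36.9346  34.2155] y [-14.6911  14.4586] 9158
t 25.75 deck xyz [ 35.9 -28.6  26.6] rot err deg (tool) [  -0.65    0.16 -179.91] F deck [-0.2  0.3  0.1] w 29.2
[-0.6009  0.3846 -0.0291  2.2748  1.1491  0.3253 -0.2255]
t 25.75 at [0.5181 0.1845 0.0752] F [-0.2024  0.3524 -0.0478] w 29.2
[ 0.7 -0.4 19. ] [ 0.002  0.002 -0.001] rows 0.4
```

Call:
step_arm --pt "0.5 -0.4 10 0 0 0 25" --pt "0.5 -0.4 15 0 0 0 25" --pt "0.5 -0.4 18 0 0 0 25" --pt "0.5 -0.4 19.5 0 0 0 25" --pt "0.5 -0.4 19.5 0 0 0 25" --pt "0.5 -0.4 19.5 0 0 0 25"

```text
clock: 26.35
tcp_pos: [0.5254, 0.183, 0.0573]
orientation: [0.125, 2.696, -0.027]
contact_force: [-10.4, -1.7, 16.7]
grip_width: 0.0296
gripper_force: 43.2
```

```bash
python3 - <<'E'
from h import *
from bench import r
f=r.grab_frame("wrist")
o=r.get_obs();held(f,o);indeck(o);print(o["joints"])
chain([HF(35.4,-29,7.5,-.3)],o)
E
```

```text
held top z -22.642506117456858 pitch deg -0.25904593073120313 x [-36.8629  34.1894] y [-14.7852  14.4085] 9136
t 26.4 deck xyz [ 35.1 -29.4   7.2] rot err deg (tool) [  -0.64    0.07 -179.96] F deck [-2.4 -1.6 18.9] w 29.3
[-0.6214  0.4297  0.0095  2.2706  1.2519  0.2927 -0.3254]
t 26.4 at [0.5254 0.183  0.0572] F [-10.2917  -0.6977  16.0716] w 29.3
[-0.4  0.4 -0.3] [ 0.001  0.002 -0.001] rows 0.0
```

Call:
step_arm --pt "0 0 -0.5 0 0 0 29" --pt "0 0 -0.5 0 0 0 46" --pt "0 0 -0.5 0 0 0 46" --pt "0 0 -0.5 0 0 0 46" --pt "0 0 -50 0 0 0 46" --pt "0 0 -100 0 0 0 46" --pt "0 0 -140 0 0 0 60" --pt "0 0 -140 0 0 0 60"

```text
clock: 27.2
tcp_pos: [0.4665, 0.1905, 0.1877]
orientation: [0.125, 2.691, -0.019]
contact_force: [0.3, 0.3, -0.8]
grip_width: 0.0601
gripper_force: 0.0
```

```bash
python3 - <<'E'
from h import *
from bench import r
for k in range(3): f=r.grab_frame("wrist")
o=r.get_obs();indeck(o);decktins(f);cv2.imwrite("pics/w6.png",f["image"][:,:,::-1])
chain([([.52,.03,.23],down(172.9)),([.5847,-.1277,.12],down(172.9)),([.5847,-.1277,.006],down(172.9))],o)
E
```

```text
t 27.35 deck xyz [ 34.1 -30.  145.8] rot err deg (tool) [  -0.55    0.   -179.95] F deck [ 0.6  0.1 -0.7] w 60.1
tin y [14.1734 43.6811] x [-0.6938 90.1496] top z 29.762759127372306 rect ((44.838504791259766, 29.21204948425293), (91.63040161132812, 30.44710350036621), 0.31907185912132263)
tin y [ 70.82   100.3792] x [-0.4044 90.1981] top z 29.711827000028123 rect ((45.0482063293457, 85.80864715576172), (91.39617919921875, 30.92255973815918), 0.23400628566741943)
tin y [-44.256  -15.0074] x [ -0.3378 114.3458] top z 29.773065826697135 rect ((57.143096923828125, -29.75942611694336), (30.014482498168945, 115.50943756103516), 89.63825988769531)
t 27.35 at [0.4662 0.1879 0.1825] F [ 0.8408 -0.0067 -0.3517] w 60.1
[ -82.1 -152.2  -13.8] [0.007 0.442 0.03 ] rows 3.5
[ -83.7 -148.5  110. ] [0. 0. 0.] rows 4.1
[  0.  -0. 114.] [0. 0. 0.] rows 2.3
```

Call:
step_arm --pt "-40 -90 -25 0 0.2 0 60" --pt "-82 -152 -14 0.007 0.442 0.03 60" --pt "-82 -152 -14 0.007 0.442 0.03 60" --pt "-82 -152 -14 0.007 0.442 0.03 60" --pt "-82 -152 -14 0.007 0.442 0.03 60" --pt "-82 -152 -14 0.007 0.442 0.03 60"

```text
clock: 27.95
tcp_pos: [0.5243, 0.0212, 0.2301]
orientation: [0.215, 3.134, -0.004]
contact_force: [-0.2, -0.2, -0.2]
grip_width: 0.0601
gripper_force: 0.0
```

Call:
step_arm --pt "-84 -148 110 0 0 0 60" --pt "-84 -148 110 0 0 0 60" --pt "-84 -148 110 0 0 0 60" --pt "-84 -148 110 0 0 0 60" --pt "-84 -148 110 0 0 0 60" --pt "-84 -148 110 0 0 0 60"

```text
clock: 28.55
tcp_pos: [0.5834, -0.1281, 0.117]
orientation: [-0.198, -3.13, 0.002]
contact_force: [0.8, 0.5, 0.3]
grip_width: 0.0599
gripper_force: 0.0
```

```bash
python3 - <<'E'
from h import *
from bench import r
for k in range(3): f=r.grab_frame("wrist")
o=r.get_obs()
for t in tins(f): print(np.round(t[:7],1),t[7])
chain([([.5847,-.1277,.006],down(172.9))],o);print(o["joints"])
E
```

```text
[ 584.4 -127.5   72.5   30.    -7.4   30.3 3355. ] [ 0.5724 -0.1261  0.0303]
t 28.7 at [ 0.5849 -0.1249  0.1201] F [-0.1202  0.2018 -0.6208] w 60.4
[ -0.2  -2.9 114.1] [ 0.001 -0.     0.002] rows 2.3
[ 0.118   0.4769 -0.0152  1.8411  0.0088  0.8241  1.5479]
```

Call:
step_arm --pt "0 -2.5 50 0 0 0 60" --pt "0 -2.5 100 0 0 0 60" --pt "0 -2.5 114 0 0 0 60" --pt "0 -2.5 114 0 0 0 60" --pt "0 -2.5 114 0 0 0 25" --pt "0 -2.5 114 0 0 0 25" --pt "0 -2.5 114 0 0 0 25" --pt "0 -2.5 114 0 0 0 25" --grip_force 40

```text
clock: 29.5
tcp_pos: [0.5869, -0.1291, 0.009]
orientation: [0.193, 3.131, 0.0]
contact_force: [-0.6, 0.2, 7.4]
grip_width: 0.0292
gripper_force: 41.4
```

```bash
python3 - <<'E'
from h import *
from bench import r
o=r.get_obs();print(o["orientation"],o["contact_force"],o["gripper_force"])
chain([([.52,-.03,.20],down(174.7)),HF(38,-87,110,-.3)],o)
E
```

```text
[0.1932 3.1308 0.    ] [-0.5625  0.2374  7.4416] 41.371246576309204
t 29.5 at [ 0.5869 -0.1291  0.009 ] F [-0.5625  0.2374  7.4416] w 29.2
[  77.6   90.2 -191.3] [ 0.     0.005 -0.031] rows 4.5
[ 55.  155.   48.3] [ 0.    -0.442 -0.   ] rows 3.4
```

Call:
step_arm --pt "0 0 -50 0 0 0 25" --pt "78 90 -191 0 0.005 -0.031 25" --pt "78 90 -191 0 0.005 -0.031 25" --pt "78 90 -191 0 0.005 -0.031 25" --pt "78 90 -191 0 0.005 -0.031 25" --pt "78 90 -191 0 0.005 -0.031 25" --pt "78 90 -191 0 0.005 -0.031 25"

```text
clock: 30.2
tcp_pos: [0.5189, -0.0301, 0.1987]
orientation: [-0.144, -3.137, -0.001]
contact_force: [-0.9, -0.9, -1.6]
grip_width: 0.0296
gripper_force: 40.4
```

Call:
step_arm --pt "20 60 0 0 -0.15 0 25" --pt "40 100 20 0 -0.3 0 25" --pt "55 155 48 0 -0.442 0 25" --pt "55 155 48 0 -0.442 0 25" --pt "55 155 48 0 -0.442 0 25" --pt "55 155 48 0 -0.442 0 25" --pt "55 155 48 0 -0.442 0 25"

```text
clock: 30.9
tcp_pos: [0.476, 0.1302, 0.1475]
orientation: [0.12, 2.705, -0.029]
contact_force: [0.5, -0.4, 0.4]
grip_width: 0.0291
gripper_force: 40.4
```

```bash
python3 - <<'E'
from h import *
from bench import r
for k in range(3): f=r.grab_frame("wrist")
o=r.get_obs();held(f,o);indeck(o);print(o["joints"])
chain([HF(35.4,-87,25,-.3)],o)
E
```

```text
held top z -21.08496523654505 pitch deg -0.16931628762006695 x [-32.335   38.6768] y [-14.4272  14.6248] 9176
t 31.05 deck xyz [ 35.7 -88.6 108.3] rot err deg (tool) [   0.02   -0.15 -179.92] F deck [-0.  -0.2 -0.3] w 29.4
[-0.5078  0.1486 -0.059   2.3467  0.7652  0.3969  0.2357]
t 31.05 at [0.478  0.1279 0.1492] F [ 0.1071 -0.1952 -0.2685] w 29.4
[ 0.3  1.8 83.3] [-0.002 -0.005 -0.001] rows 1.7
```

Call:
step_arm --pt "-4 1.6 30 0 -0.003 0 25" --pt "-4 1.6 65 0 -0.003 0 25" --pt "-4 1.6 80 0 -0.003 0 25" --pt "-4 1.6 83 0 -0.003 0 25" --pt "-4 1.6 83 0 -0.003 0 25" --pt "-4 1.6 83 0 -0.003 0 25" --pt "-4 1.6 83 0 -0.003 0 25"

```text
clock: 31.75
tcp_pos: [0.5167, 0.1273, 0.0771]
orientation: [0.126, 2.698, -0.026]
contact_force: [-0.5, -0.4, 0.1]
grip_width: 0.0295
gripper_force: 40.4
```

```bash
python3 - <<'E'
from h import *
from bench import r
for k in range(2): f=r.grab_frame("wrist")
o=r.get_obs();held(f,o);indeck(o);print(o["joints"])
chain([HF(39.8,-87,8.9,-.2)],o)
E
```

```text
held top z -21.323895355006794 pitch deg -0.14010711384289218 x [-32.83    38.0078] y [-14.8316  14.353 ] 9223
t 31.85 deck xyz [ 40.1 -85.5  26.6] rot err deg (tool) [  -0.44    0.11 -179.96] F deck [-0.1 -0.5 -0.9] w 29.4
[-0.597   0.3539  0.1014  2.3331  1.1852  0.2244 -0.1676]
t 31.85 at [0.5166 0.1275 0.0769] F [ 0.2277 -0.5574 -0.906 ] w 29.4
[ 0.3 -1.5 17.7] [ 0.001  0.001 -0.001] rows 0.4
```

Call:
step_arm --pt "0.7 -1.5 8 0 0 0 25" --pt "0.7 -1.5 13 0 0 0 25" --pt "0.7 -1.5 16 0 0 0 25" --pt "0.7 -1.5 18 0 0 0 25" --pt "0.7 -1.5 18.5 0 0 0 25" --pt "0.7 -1.5 18.5 0 0 0 25"

```text
clock: 32.45
tcp_pos: [0.5231, 0.1254, 0.0602]
orientation: [0.125, 2.698, -0.026]
contact_force: [-11.4, -0.5, 18.9]
grip_width: 0.029
gripper_force: 43.3
```

```bash
python3 - <<'E'
from h import *
from bench import r
f=r.grab_frame("wrist")
o=r.get_obs();held(f,o);indeck(o);print(o["joints"])
E
```

```text
held top z -21.28973433866291 pitch deg -0.1871589384783562 x [-33.0229  38.1333] y [-14.8093  14.3611] 9261
t 32.5 deck xyz [ 39.  -86.9   8.6] rot err deg (tool) [  0.46  -0.11 180.  ] F deck [-2.4 -2.1 21.1] w 29.1
[-0.5934  0.3993  0.1127  2.329   1.3594  0.1998 -0.3374]
```

Call:
step_arm --pt "0 0 -0.5 0 0 0 29" --pt "0 0 -0.5 0 0 0 46" --pt "0 0 -0.5 0 0 0 46" --pt "0 0 -0.5 0 0 0 46" --pt "0 0 -50 0 0 0 46" --pt "0 0 -100 0 0 0 46" --pt "0 0 -140 0 0 0 60" --pt "0 0 -140 0 0 0 60"

```text
clock: 33.3
tcp_pos: [0.4635, 0.1316, 0.1888]
orientation: [0.124, 2.697, -0.024]
contact_force: [0.9, 0.5, 0.0]
grip_width: 0.0598
gripper_force: 0.0
```

Call:
step_arm --pt "-40 40 0 0 0 0 60" --pt "-80 80 0 0 0 0 60" --pt "-80 80 0 0 0 0 60" --pt "-80 80 0 0 0 0 60" --pt "-80 80 0 0 0 0 60"

```text
clock: 33.8
tcp_pos: [0.5426, 0.2026, 0.2186]
orientation: [0.125, 2.701, -0.03]
contact_force: [-0.1, -0.1, 0.5]
grip_width: 0.0598
gripper_force: 0.0
```

```bash
cat >> h.py <<'E'
def keeper(f):
    P=cloud(f);Q=deckR().inv().apply((P-DECK["o"]).reshape(-1,3)).reshape(P.shape)*1000
    h=hsv(f);g=(h[...,0]>55)&(h[...,0]<95)&(h[...,1]>90)&(abs(Q[...,1])<126)&(Q[...,0]>40)&(Q[...,0]<180)
    a=Q[g];b=a[(a[:,2]>20)&(a[:,2]<32)];t=a[(a[:,2]>57)&(a[:,2]<67)&(abs(a[:,1])<20)]
    if len(t): print("tab x",np.percentile(t[:,0],[1,99]),"y",np.percentile(t[:,1],[1,99]),"z",np.median(t[:,2]))
    b=b[abs(b[:,1]-85)<25]
    if len(b): print("bar x",np.percentile(b[:,0],[1,99]))
E
python3 - <<'E'
from h import *
from bench import r
for k in range(3): f=r.grab_frame("wrist")
o=r.get_obs();indeck(o);decktins(f);keeper(f);cv2.imwrite("pics/w7.png",f["image"][:,:,::-1])
chain([HF(139,0,100),HF(139,0,40)],o)
E
```

```text
t 33.95 deck xyz [117.   -8.7 147.3] rot err deg (tool) [  -0.2    -0.14 -180.  ] F deck [-0.2  0.6 -0.3] w 60.3
tin y [14.3224 43.8239] x [-0.2314 90.8839] top z 29.862090862629035 rect ((45.358665466308594, 29.32693862915039), (91.5376205444336, 30.37415885925293), 0.11044887453317642)
tin y [-101.5216  -71.982 ] x [  0.405  114.3041] top z 29.81520153079161 rect ((57.5750617980957, -86.89491271972656), (114.91541290283203, 30.593931198120117), 0.33482179045677185)
tin y [ 70.8456 100.3933] x [-0.2634 90.822 ] top z 29.78740090714434 rect ((45.329437255859375, 86.06275177001953), (91.69731903076172, 31.200048446655273), 0.0951913446187973)
tin y [-44.1027 -15.1185] x [  0.4157 114.3484] top z 29.827306461271004 rect ((57.6151008605957, -30.077922821044922), (29.50082778930664, 114.89372253417969), 89.55975341796875)
tab x [129.8444 144.089 ] y [-11.2012  10.4402] z 61.68609009607418
bar x [127.9327 146.8556]
t 33.95 at [0.5424 0.2022 0.2188] F [ 0.0293  0.576  -0.3553] w 60.3
[-21.9   8.8  47.3] [-0.002  0.002 -0.   ] rows 1.1
[ 0. -0. 60.] [0. 0. 0.] rows 1.2
```

View pics/w7.png

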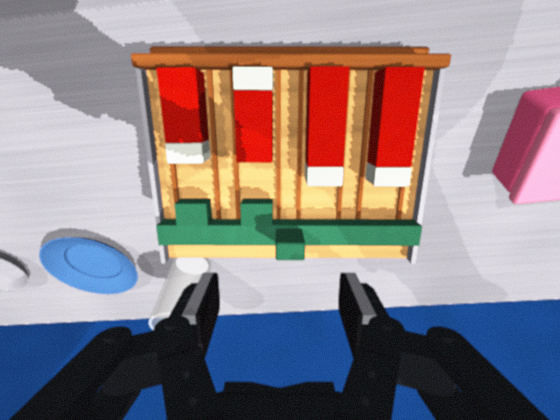

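All four tins are in their lanes against the foot wall (seen upside-down: short at cols 160–272, long at 305–425). The tab is at (289,243), which is about deck x = 138 mm. Next I grip the tab.

Call:
step_arm --pt "-21 9 30 0 0 0 52" --pt "-21 9 50 0 0 0 52" --pt "-21 9 80 0 0 0 52" --pt "-21 9 107 0 0 0 52" --pt "-21 9 107 0 0 0 52" --pt "-21 9 107 0 0 0 52"

```text
clock: 34.55
tcp_pos: [0.6078, 0.2061, 0.1316]
orientation: [0.125, 2.7, -0.029]
contact_force: [0.0, -0.4, 0.9]
grip_width: 0.0519
gripper_force: 0.0
```

```bash
python3 - <<'E'
from h import *
from bench import r
f=r.grab_frame("wrist");o=r.get_obs();indeck(o)
E
```

```text
t 34.6 deck xyz [139.7   1.8  41.6] rot err deg (tool) [  0.35  -0.04 179.99] F deck [0.2 0.3 0.3] w 52.1
```

Call:
step_arm --pt "1 -2 0 0 0 0 52" --pt "1 -2 0 0 0 0 20" --pt "1 -2 0 0 0 0 20" --pt "1 -2 0 0 0 0 20" --pt "1 -2 0 0 0 0 20" --pt "1 -2 0 0 0 0 20" --grip_force 25

```text
clock: 35.2
tcp_pos: [0.6076, 0.2049, 0.1325]
orientation: [0.125, 2.698, -0.027]
contact_force: [-3.9, -1.0, 6.9]
grip_width: 0.0232
gripper_force: 30.2
```

Call:
step_arm --pt "5 0 0 0 0 0 20" --pt "11 0 0 0 0 0 20" --pt "17 0 0 0 0 0 20" --pt "23 0 0 0 0 0 20" --pt "28 0 0 0 0 0 20" --pt "28 0 0 0 0 0 20"

```text
clock: 35.8
tcp_pos: [0.582, 0.2073, 0.1205]
orientation: [0.125, 2.698, -0.027]
contact_force: [-5.9, -1.0, 8.3]
grip_width: 0.0236
gripper_force: 30.5
```

```bash
python3 - <<'E'
from h import *
from bench import r
for k in range(3): f=r.grab_frame("wrist");o=r.get_obs();indeck(o)
keeper(f);print(o["gripper_force"])
E
```

```text
t 35.85 deck xyz [110.8   0.1  41.7] rot err deg (tool) [  0.4   -0.05 180.  ] F deck [-2.6 -2.  10. ] w 23.2
t 35.9 deck xyz [110.8   0.   41.7] rot err deg (tool) [  -0.4     0.05 -180.  ] F deck [-2.3 -2.6 10.1] w 23.2
t 35.95 deck xyz [110.8   0.   41.7] rot err deg (tool) [  -0.39    0.05 -180.  ] F deck [-1.6 -1.6 10.6] w 23.5
tab x [101.3944 115.9428] y [-11.8068  11.5293] z 61.65251467293599
bar x [ 99.5626 118.7364]
30.552570819854736
```

Call:
step_arm --pt "2 0 0 0 0 0 20" --pt "4 0 0 0 0 0 20" --pt "5.5 0 0 0 0 0 20" --pt "5.5 0 0 0 0 0 20" --pt "5.5 0 0 0 0 0 20"

```text
clock: 36.45
tcp_pos: [0.5778, 0.2077, 0.1185]
orientation: [0.125, 2.697, -0.027]
contact_force: [-3.5, -1.1, 8.3]
grip_width: 0.0234
gripper_force: 30.4
```

```bash
python3 - <<'E'
from h import *
from bench import r
for k in range(3): f=r.grab_frame("wrist");o=r.get_obs();indeck(o)
keeper(f)
E
```

```text
t 36.5 deck xyz [106.2   0.1  41.7] rot err deg (tool) [  -0.49    0.07 -179.98] F deck [ 0.5 -1.6  9. ] w 23.5
t 36.55 deck xyz [106.2   0.   41.7] rot err deg (tool) [  -0.49    0.07 -179.97] F deck [ 0.2 -1.6  9.5] w 23.2
t 36.6 deck xyz [106.2   0.1  41.7] rot err deg (tool) [  -0.49    0.08 -179.98] F deck [ 0.  -1.3  8.6] w 23.3
tab x [ 96.7387 111.346 ] y [-11.7683  11.5031] z 61.63876060145334
bar x [ 95.0142 114.2282]
```

Call:
step_arm --pt "0.5 0 0 0 0 0 20" --pt "1 0 0 0 0 0 20" --pt "1 0 0 0 0 0 20"

```text
clock: 36.9
tcp_pos: [0.5772, 0.2078, 0.1183]
orientation: [0.125, 2.697, -0.027]
contact_force: [-3.2, -1.2, 8.5]
grip_width: 0.0236
gripper_force: 30.3
```

```bash
python3 - <<'E'
from h import *
from bench import r
for k in range(3): f=r.grab_frame("wrist");o=r.get_obs();indeck(o)
keeper(f)
E
```

```text
t 36.95 deck xyz [105.5   0.1  41.7] rot err deg (tool) [  -0.52    0.08 -179.97] F deck [-0.2 -1.5  8.9] w 23.1
t 37.0 deck xyz [105.4   0.   41.7] rot err deg (tool) [  -0.52    0.08 -179.97] F deck [ 0.9 -0.9  8.7] w 23.5
t 37.05 deck xyz [105.5   0.1  41.7] rot err deg (tool) [  -0.52    0.08 -179.97] F deck [ 0.8 -1.6  9. ] w 23.3
tab x [ 96.0423 110.6108] y [-11.7779  11.5166] z 61.64759285803668
bar x [ 94.3346 113.465 ]
```

Call:
step_arm --pt "0.7 0 0 0 0 0 20" --pt "1.4 0 0 0 0 0 20" --pt "1.4 0 0 0 0 0 20" --pt "1.4 0 0 0 0 0 20"

```text
clock: 37.45
tcp_pos: [0.5759, 0.2079, 0.1176]
orientation: [0.125, 2.697, -0.027]
contact_force: [-2.8, -1.4, 8.4]
grip_width: 0.0234
gripper_force: 30.3
```

```bash
python3 - <<'E'
from h import *
from bench import r
for k in range(3): f=r.grab_frame("wrist");o=r.get_obs();indeck(o)
keeper(f)
E
```

```text
t 37.5 deck xyz [104.    0.   41.7] rot err deg (tool) [  -0.51    0.07 -179.96] F deck [ 0.7 -1.2  9. ] w 23.3
t 37.55 deck xyz [104.    0.   41.7] rot err deg (tool) [  -0.51    0.08 -179.97] F deck [ 0.6 -1.5  8.7] w 23.4
t 37.6 deck xyz [104.    0.   41.7] rot err deg (tool) [  -0.51    0.07 -179.96] F deck [ 0.9 -2.   8.8] w 23.3
tab x [ 94.4899 109.2272] y [-11.7711  11.497 ] z 61.648768308186234
bar x [ 92.9141 112.0884]
```

Call:
step_arm --pt "0.5 0 0 0 0 0 20" --pt "1 0 0 0 0 0 20" --pt "1 0 0 0 0 0 20" --pt "1 0 0 0 0 0 20"

```text
clock: 38.0
tcp_pos: [0.575, 0.208, 0.1172]
orientation: [0.125, 2.697, -0.027]
contact_force: [-2.7, -1.2, 8.7]
grip_width: 0.0232
gripper_force: 30.4
```

```bash
python3 - <<'E'
from h import *
from bench import r
for k in range(3): f=r.grab_frame("wrist");o=r.get_obs();indeck(o)
keeper(f)
E
```

```text
t 38.05 deck xyz [103.1   0.   41.7] rot err deg (tool) [  -0.52    0.08 -179.96] F deck [ 0.6 -1.8  9.1] w 23.4
t 38.1 deck xyz [103.1   0.   41.7] rot err deg (tool) [  -0.52    0.08 -179.96] F deck [ 1.2 -2.   9.4] w 23.3
t 38.15 deck xyz [103.1   0.   41.7] rot err deg (tool) [  -0.52    0.08 -179.96] F deck [ 1.  -1.7  9.7] w 23.6
tab x [ 93.6128 108.1977] y [-11.7716  11.4921] z 61.64869964163766
bar x [ 91.9881 111.0926]
```

Call:
step_arm --pt "0.4 0 0 0 0 0 20" --pt "0.7 0 0 0 0 0 20" --pt "0.7 0 0 0 0 0 20" --pt "0.7 0 0 0 0 0 20"

```text
clock: 38.55
tcp_pos: [0.5744, 0.208, 0.117]
orientation: [0.125, 2.697, -0.027]
contact_force: [-2.4, -2.1, 9.0]
grip_width: 0.0233
gripper_force: 30.3
```

```bash
python3 - <<'E'
from h import *
from bench import r
for k in range(3): f=r.grab_frame("wrist");o=r.get_obs();indeck(o)
keeper(f);decktins(f)
E
```

```text
t 38.6 deck xyz [102.4   0.1  41.7] rot err deg (tool) [  -0.52    0.08 -179.96] F deck [ 0.7 -1.3  8.9] w 23.3
t 38.65 deck xyz [102.4   0.1  41.7] rot err deg (tool) [  -0.53    0.09 -179.97] F deck [ 0.9 -0.5  8.9] w 23.3
t 38.7 deck xyz [102.4   0.1  41.7] rot err deg (tool) [  -0.52    0.08 -179.96] F deck [ 0.9 -1.8  9.7] w 23.6
tab x [ 93.0448 107.4446] y [-11.78    11.5171] z 61.684766627586775
bar x [ 91.3328 110.468 ]
tin y [-101.9626  -62.4148] x [ -0.2016 110.378 ] top z 29.477318794105063 rect ((55.28709030151367, -81.79838562011719), (43.97831726074219, 112.51680755615234), 89.93785095214844)
tin y [12.4258 47.8469] x [  0.0212 109.9211] top z 29.729523715730473 rect ((55.61884307861328, 28.26789093017578), (43.971588134765625, 112.09197998046875), 89.96021270751953)
tin y [ 61.6048 100.8269] x [  0.0364 110.6452] top z 29.61602387172516 rect ((55.70128631591797, 80.81295013427734), (112.26110076904297, 43.90934753417969), 0.1400449126958847)
tin y [-48.1896 -12.5946] x [  0.0202 109.8302] top z 29.561510520824598 rect ((55.48018264770508, -28.42503547668457), (43.953086853027344, 112.07449340820312), 89.90830993652344)
```

Call:
step_arm --pt "0.4 0 0 0 0 0 20" --pt "0.7 0 0 0 0 0 20" --pt "0.7 0 0 0 0 0 20" --pt "0.7 0 0 0 0 0 20"

```text
clock: 39.1
tcp_pos: [0.574, 0.2081, 0.1168]
orientation: [0.125, 2.697, -0.027]
contact_force: [-3.3, -1.3, 8.4]
grip_width: 0.0234
gripper_force: 30.3
```

```bash
python3 - <<'E'
from h import *
from bench import r
for k in range(3): f=r.grab_frame("wrist");o=r.get_obs();indeck(o)
keeper(f)
E
```

```text
t 39.15 deck xyz [102.    0.   41.7] rot err deg (tool) [  -0.55    0.09 -179.96] F deck [ 1.1 -1.7  8. ] w 23.7
t 39.2 deck xyz [101.9   0.   41.7] rot err deg (tool) [  -0.55    0.08 -179.96] F deck [ 0.7 -2.1  8.2] w 23.3
t 39.25 deck xyz [101.9   0.   41.7] rot err deg (tool) [  -0.55    0.09 -179.96] F deck [ 2.4 -1.7  8. ] w 23.4
tab x [ 92.5092 107.0589] y [-11.7809  11.5061] z 61.64196006604803
bar x [ 90.8925 110.1379]
```

Call:
step_arm --pt "0.4 0 0 0 0 0 20" --pt "0.8 0 0 0 0 0 20" --pt "0.8 0 0 0 0 0 20" --pt "0.8 0 0 0 0 0 20"

```text
clock: 39.65
tcp_pos: [0.574, 0.2081, 0.1168]
orientation: [0.126, 2.696, -0.026]
contact_force: [-0.3, -1.6, 8.2]
grip_width: 0.0232
gripper_force: 30.1
```

```bash
python3 - <<'E'
from h import *
from bench import r
for k in range(3): f=r.grab_frame("wrist");o=r.get_obs();indeck(o)
keeper(f);cv2.imwrite("pics/w8.png",f["image"][:,:,::-1])
E
```

```text
t 39.7 deck xyz [102.    0.   41.7] rot err deg (tool) [  -0.64    0.1  -179.93] F deck [ 3.  -1.3  7.8] w 23.7
t 39.75 deck xyz [102.    0.   41.7] rot err deg (tool) [  -0.64    0.1  -179.94] F deck [ 3.6 -1.4  7.4] w 23.8
t 39.8 deck xyz [102.    0.1  41.7] rot err deg (tool) [  -0.64    0.1  -179.94] F deck [ 3.3 -1.6  7.1] w 23.5
tab x [ 92.5521 107.0215] y [-11.756  11.485] z 61.67613943431
bar x [ 90.8211 110.1038]
```

View pics/w8.png

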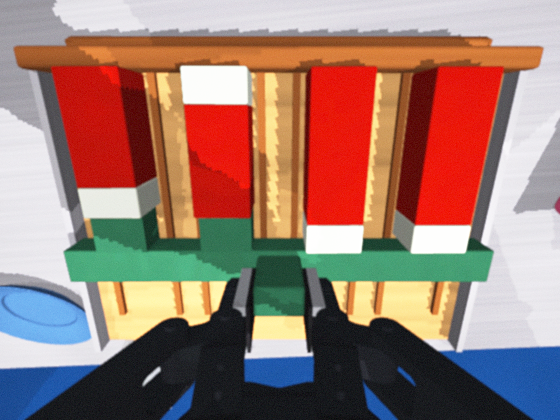

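The bar has stopped on all four tins; 0.8 mm more command gave no travel and only about 3 N. One light nudge, then I let go and go straight up.

Call:
step_arm --pt "0.7 0 0 0 0 0 20" --pt "0.7 0 0 0 0 0 20" --pt "0.7 0 0 0 0 0 40" --pt "0.7 0 0 0 0 0 50" --pt "0.7 0 0 0 0 0 50" --pt "0.7 0 -40 0 0 0 50" --pt "0.7 0 -90 0 0 0 50" --pt "0.7 0 -130 0 0 0 50"

```text
clock: 40.6
tcp_pos: [0.5153, 0.2135, 0.2335]
orientation: [0.124, 2.7, -0.027]
contact_force: [0.5, 1.0, 0.5]
grip_width: 0.0498
gripper_force: 0.0
```

Call:
step_arm --pt "0 0 -20 0 0 0 50" --pt "0 0 -20 0 0 0 50" --pt "0 0 -20 0 0 0 50"

```text
clock: 40.9
tcp_pos: [0.5079, 0.2138, 0.2501]
orientation: [0.125, 2.699, -0.027]
contact_force: [0.8, -0.1, -0.4]
grip_width: 0.0499
gripper_force: 0.0
```

```bash
python3 - <<'E'
from h import *
from bench import r
for k in range(3): f=r.grab_frame("wrist")
o=r.get_obs();indeck(o);keeper(f);cv2.imwrite("pics/w9.png",f["image"][:,:,::-1])
E
```

```text
t 41.05 deck xyz [ 97.4  -0.9 189.3] rot err deg (tool) [  0.15   0.14 179.97] F deck [-0.4  0.3  0.2] w 50.1
tab x [ 92.7364 107.2621] y [-11.6609  10.94  ] z 61.7393678446099
bar x [ 90.8309 109.6461]
```

View pics/w9.png

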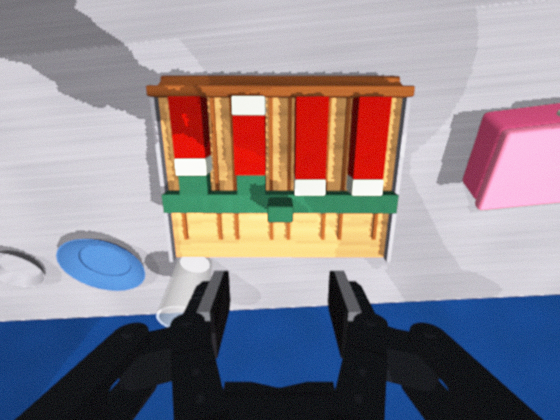

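The keeper (row ~203) bears on all four tins at the foot, with the gripper clear, so I hand in.

```bash
python3 -c "
from bench import r
print(r.hand_in())"
```

```text
the job is handed in; nothing more can be done
None
```

I handed the job in at about 41 s: the two long tins are in the left lanes, the two short tins in the right lanes, and the keeper bar was slid down with light force until it stopped against all four, then let go; the bystanders were not touched, and the hand-in returned no verdict.

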